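# Lock a mortised rail in the wedge vise

### The job

Lay the short mortised rail flat in the wedge vise, mortise up, against the end stop and the rubber-lined fence. Start the dark wedge by hand, loosely, between the rail and the slanting cleat (thin end first, straight side to the rail), let go, then drive it with two or more separate taps of the mallet from the right of the bench on its thick end until the rail is clamped tight. Finally lay the mallet flat on the bench, clear of the vise, and do not disturb the other things on the bench.

Things in the scene. Friction and masses are not known exactly. Their poses are not given: they have to be found in the camera images.
- vise: Wedge vise, fixed to the bench: plywood base 140 (x) x 180 (y) x 18 mm high; origin at the centre of its underside. On it stand 18 mm high battens (tops at z = 36 mm): fence along the +x side with a black rubber liner, end stop across the +y end, slanting cleat on the -x side. The wedge is driven along +y from the open -y end, between rail and cleat.
- rail_seat (a point): Point of the vise (its x = +19, y = +10, z = +18 mm) where the rail's origin lies when the rail is seated: its side on the liner's free face (x = +39 mm), its end on the end stop (face at y = +70 mm, x = +6 to +47), flat on the base. Liner and fence end at about y = -76 mm and -88 mm.
- wedge_snug (a point): Point of the vise (its x = -11, y = -50, z = +18 mm) where the wedge's origin lies, its y along the vise's y, when it first bears on a seated rail and the cleat; the thick end then sticks out 45 mm beyond the base. The cleat, 26 mm wide, has its inner face straight from x = -25 mm at y = -87 to x = -8 mm at y = +87 (taper 1:10).
- liner (a joint): How far the rubber liner of the fence is squeezed (m): 0 free, grows in the vise's +x as the rail is pressed on it; springy, 5 N per mm, at most 6 mm. The rail is tight from 1.5 mm up; loosely set means below 1 mm.
- rail: Short rail of pale wood, 40 (x) x 120 (y) x 38 mm high, about 0.13 kg, with a half-chopped mortise and pencil lines in its top; the same end for end; origin at the centre of its underside, length along its y. Held in the vise it stands 20 mm above the battens, where fingers can grip it.
- wedge: Dark hardwood wedge standing on edge, 170 long (its y) x 34 mm high, about 60 g; origin in the middle of its underside. Straight face at own x = +10 mm, slanting face on the -x side: 29 mm thick at the thick end (y = -85), 12 mm at the thin end (y = +85). Balance point at y = -12 mm: let go with its origin more than 25 mm short of wedge_snug it tips off the base.
- wedge_tip (a point): Centre of the wedge's thin end face (own x = +4, y = +85, z = +17 mm).
- wedge_butt (a point): Centre of the wedge's thick end face, which the mallet strikes (own x = -4.5, y = -85, z = +17 mm). Taps of 10 to 20 N drive it on, slower as it tightens; it is tight 15 to 30 mm beyond snug and stays where it is driven.
- mallet: Wooden mallet lying at the right front of the bench (another one far back by the glue bottle is not in use), about 0.52 kg; own x runs from handle to head, z up; origin under the middle of its 310 mm length. Handle 20 mm wide and 26 mm high, its axis at z = 35 mm, from x = -155 to +92 mm; head 62 (x) x 115 (y) x 70 mm (z), its striking faces look to own +y and -y.
- mallet_head (a point): Centre of the mallet's head (own x = +123, y = 0, z = +35 mm); the striking faces are 57.5 mm to either side along the mallet's y.
- nail_tin: Bystander: open blue tin of nails, 74 mm across, 55 mm high; origin under its centre.
- tape_measure: Bystander: black and yellow tape measure standing on edge, 32 x 76 x 63 mm; origin under its centre.
- masking_tape: Bystander: roll of masking tape lying flat, 103 mm across, 25 mm high; origin under its centre.
- pencil: Bystander: green pencil, 150 mm long along its y, 7 mm thick; origin under its middle.
- spectacles: Bystander: red spectacles on the notepad, 141 x 142 x 42 mm; origin under the centre.

How it is judged (in metres and radians):
On the way, in this order (a step that is already met when the one before it is completed fails the run):
1. the rail lies flat in the vise against the end stop and the liner, and is released (x of rail in the frame of vise between 0.015 and 0.026 m and y of rail in the frame of vise between 0.006 and 0.0125 m and z of rail in the frame of vise between 0.0155 and 0.0215 m and angle between the y axis of rail and the y axis of vise, either way round below 0.06 rad and contact force between the fingers and rail below 0.3 N), for 0.2 s.
2. the wedge stands loosely between rail and cleat, thin end in, released, the liner not yet squeezed (z of wedge in the frame of vise between 0.0155 and 0.028 m and angle between wedge's own z axis and vertical below 0.15 rad and angle between the y axis of wedge and the y axis of vise, either way round below 0.15 rad and x of wedge_tip in the frame of vise between -0.022 and 0.004 m and y of wedge_tip in the frame of vise above 0 m and contact force between the fingers and wedge below 0.3 N and value of joint liner below 0.001 m), for 0.2 s.
3. the mallet strikes the wedge (contact force between mallet and wedge above 4 N).
4. the mallet is drawn back from the wedge (contact force between mallet and wedge below 0.1 N), for 0.15 s.
5. the mallet strikes the wedge again (contact force between mallet and wedge above 4 N).
At the end, for the whole second after the job is handed in: The rail lies flat in the vise, within 4 mm of the end stop, square to it within 3 degrees, and the wedge, upright within 8 degrees in the gap, keeps the liner squeezed by more than 1.5 mm; the mallet lies flat on the bench, touching neither vise, rail nor wedge; all released and at rest (x of rail in the frame of vise between 0.015 and 0.026 m and y of rail in the frame of vise between 0.006 and 0.0125 m and z of rail in the frame of vise between 0.0155 and 0.0215 m and angle between the y axis of rail and the y axis of vise, either way round below 0.06 rad and z of wedge in the frame of vise between 0.0155 and 0.028 m and angle between wedge's own z axis and vertical below 0.15 rad and angle between the y axis of wedge and the y axis of vise, either way round below 0.15 rad and x of wedge_tip in the frame of vise between -0.022 and 0.004 m and value of joint liner above 0.0015 m and linear speed of each of wedge, rail below 0.02 m/s and height (world z) of mallet_head between 0.028 and 0.05 m and angle between mallet's own x axis and vertical between 1.42 and 1.72 rad and contact force between mallet and vise below 0.1 N and contact force between mallet and rail below 0.1 N and contact force between mallet and wedge below 0.1 N and linear speed of mallet below 0.06 m/s).
It fails at once if the tin, tape measure, masking tape, pencil or spectacles pushed more than 30 mm (distance of any of nail_tin, tape_measure, masking_tape, pencil, spectacles from where it was at the start of the episode above 0.03 m).
It also fails if it takes over 72 s, if anything falls off the work surface, if the arm or the gripper's body presses on something with over 40 N, if the wrist force passes 120 N, or if a joint passes its speed limit or range.

### The arm

A 6-joint arm with a two-finger parallel gripper is mounted at the origin on a cart in front of the work surface, level with it; the furniture and walls round the work are solid. World frame = base frame: x ahead of the robot, y to its left, z up, the work surface at z = 0. Lengths are in mm, angles in rad, forces in N, time in s.
With the tool pointing down it reaches from about 275 to 825 mm from the base axis. Payload 5.2 kg.
Tool frame: the origin (TCP) lies at the very end of the fingers, on their centre line; the grasp point (between the pads) lies 19 mm behind it; z points along the fingers, y is the line along which they close (so a half turn about z gives the same grasp; the last joint's range is limited). The gripper opens to 93 mm and grips with 3 to 60 N. Pads are 15 mm wide; open, the fingers measure 128 mm over their backs; the gripper's body (75 mm by 188 mm) begins 65 mm behind the grasp point.
Start: joints at [-1.307, 0.259, 1.535, -0, 1.348, -0.203], TCP at [247.537, -491.152, 185.253] pointing down, gripper open.
Joint ranges: [-3.14, 3.14], [-0.91, 2.08], [0.19, 2.58], [-1.22, 4.36], [0.22, 2.71], [-3.12, 3.12]. Speed limits (rad/s): [2.57, 2.57, 3.14, 3.14, 3.14, 3.14].

### API

Orientations are given as a 3x3 rotation matrix whose columns are the frame's x, y, z axes.
In Python, from cell import * gives the robot as it stands.
- The arm moves only by the tool jog_arm, never from a script. Its argument "commands" is a list of rows, each a list of 5 numbers: the closure, from -1 (fully open) to 1 (shut), then the shift along the tool's x, y, z in m, then the turn about the tool's z in rad. A call has 1 to 10 rows; each row shifts and turns the commanded pose from where the row before left it, along the tool's axes as they then stand; what a row does not reach is not made up. A row lasts 1/12 s, in which the tool goes at most 41.7 mm and 7.16 degrees, less where a joint would pass 70% of its speed; a pose out of reach is approached as far as the arm can. A call with a gripper value outside its range is refused whole. The fingers move at their own pace and stop on an object; "force" is the grip in N (left out, the last holds). Time passes only in rows, so rows that do not move let the fingers close. It gives the time, the measured TCP pose, the force, the opening and the grip force at its end, in the units of the state.
- observe(): the state, without advancing time (a new reading comes with each control period).
- camera(name): name is "scene" or "top" or "wrist"; returns a dict with "color" (384x512x3 uint8, red, green, blue), "fx", "fy", "cx", "cy" (pixels), "k1" (the pictures are not rectified: a ray, as slopes to the right and down, at radius r is drawn at 1 + k1 r^2 times it, then the intrinsics apply), "rvec" (rotation vector, rad) and "tvec" (3), from world to camera coordinates, as OpenCV has them. Camera axes: x right, y down, z forward; pixel columns grow to the right and rows downward; lengths in mm; the calibration is good to about 2 mm. A picture is of the moment at which its call begins. There is no depth.
- job_done(): hands the job in; it is judged then, once.
Trained networks look in a picture, given as the dict that the camera call returned (one of the last four; its "shot" number tells which), for a name from the list of things; names that differ only in an ending like _2 or _b are one class to them, and where a whole thing is asked for, a point or a joint stands for the part that bears it (a point fixed in the world has none). Each returns a list of dicts, best first, with "confidence" (0 to 1); they miss things now and then, are a little off and sometimes report something else, mostly with a low value. They report only what shows in the picture. A call takes as long as a camera call.
- find_in(query, picture): "box" ([left, top, right, bottom] in pixels, round what is visible of it).
- masks_of(query, picture): "mask" (384x512 bool, what is visible of it) and "box" ([left, top, right, bottom] in pixels, round what is visible of it).
The state is a dict: "time_s": time; "joint_pos": joint angles; "qvel": joint speeds; "tau": joint torques, N m; "position": TCP position; "tcp_rot": TCP orientation; "wrist_force": force on the tool from outside, world axes, zero at the start; "torque": the same for the moment, N m; "gripper_width": opening from 0.0 (shut) to 1.0 (fully open); "grasp_force": force on a finger pad.
Only numpy, scipy, OpenCV 4.12 (cv2) and the standard library are available. Lean on these libraries where they do the work, as an engineer would, in place of code of your own. Each camera call takes 0.05 s, during which the arm holds its last target. There are 200 camera calls.

## Working session

There is one attempt and no reset: what is moved stays moved. The work goes in short steps, Python scripts to look and compute and a tool call to move; the robot and the scene stay as the last step left them, time stands still between calls to the robot, and variables do not carry over. Pictures are saved under pics/ and viewed, at most 10 in all, crops included, and the job is handed in when it is done.

Besides the shell and the picture viewer there is one more tool, called after "Request:" by a JSON object that holds its "method" and its "body", one argument or row to a line. jog_arm: Moves the arm, as the interface text tells. Its arguments: {"type":"object","properties":{"commands":{"type":"array"},"force":{"type":"number"}},"required":["commands"]}

```bash
mkdir -p pics; ls
cat > h.py <<'E'
from cell import *
import numpy as np, cv2
def ray(c,px):
    p=np.array(px,float).reshape(-1,2)
    d=(p-[c["cx"],c["cy"]])/[c["fx"],c["fy"]]
    u=d.copy()
    for _ in range(30): u=d/(1+c["k1"]*(u**2).sum(1,keepdims=True))
    R=cv2.Rodrigues(np.array(c["rvec"],float))[0]; t=np.array(c["tvec"],float).ravel()
    return -R.T@t,(np.c_[u,np.ones(len(u))])@R
def at_z(c,px,z):
    o,d=ray(c,px); return o+d*((z-o[2])/d[:,2])[:,None]
def proj(c,P):
    R=cv2.Rodrigues(np.array(c["rvec"],float))[0]; t=np.array(c["tvec"],float).ravel()
    q=np.array(P,float).reshape(-1,3)@R.T+t; u=q[:,:2]/q[:,2:]
    u=u*(1+c["k1"]*(u**2).sum(1,keepdims=True)); return u*[c["fx"],c["fy"]]+[c["cx"],c["cy"]]
def save(c,n,box=None,s=1):
    im=c["color"][:,:,::-1]
    if box: im=im[box[1]:box[3],box[0]:box[2]]
    cv2.imwrite("pics/"+n,cv2.resize(im,None,fx=s,fy=s,interpolation=cv2.INTER_CUBIC))
E
python3 - <<'E'
from h import *
a=camera("top"); save(a,"top0.png",None,1.5)
for n in ["vise","rail","wedge","mallet","nail_tin","tape_measure","masking_tape","pencil","spectacles"]:
    for m in masks_of(n,a)[:2]:
        k=m["mask"].astype(np.uint8)
        r=cv2.minAreaRect(cv2.findNonZero(k)) if k.any() else None
        print(n,round(m["confidence"],2),np.round(m["box"]),k.sum(),None if r is None else np.round(at_z(a,cv2.boxPoints(r),0)[:,:2]).tolist())
b=camera("scene"); save(b,"scene0.png",None,1.5)
print(ray(a,[[256,192]])[0],ray(b,[[256,192]])[0]); s=observe(); print(s["time_s"],s["tcp_rot"])
E
```

```text
pics
vise 0.81 [204. 173. 271. 225.] 2490 [[450.0, 230.0], [590.0, 202.0], [552.0, 22.0], [412.0, 52.0]]
wedge 0.87 [305. 186. 330. 237.] 430 [[378.0, -92.0], [542.0, -149.0], [531.0, -180.0], [368.0, -122.0]]
wedge 0.65 [348. 160. 448. 211.] 1268 [[509.0, -233.0], [633.0, -267.0], [553.0, -584.0], [429.0, -548.0]]
mallet 0.87 [344. 162. 448. 210.] 1457 [[509.0, -230.0], [634.0, -264.0], [553.0, -587.0], [427.0, -551.0]]
nail_tin 0.83 [179. 156. 202. 178.] 472 [[642.0, 311.0], [642.0, 232.0], [566.0, 232.0], [567.0, 310.0]]
nail_tin 0.16 [310. 149. 345. 180.] 468 [[663.0, -122.0], [663.0, -227.0], [564.0, -225.0], [565.0, -121.0]]
tape_measure 0.71 [146. 161. 172. 174.] 251 [[613.0, 409.0], [613.0, 333.0], [577.0, 333.0], [577.0, 408.0]]
masking_tape 0.74 [312. 150. 344. 178.] 425 [[614.0, -102.0], [686.0, -175.0], [615.0, -244.0], [543.0, -171.0]]
[ 400.14138691   45.27104406 1454.02736228] [-222.10054274 -692.16367974  766.37993024]
0.55 [[ 8.93010101e-01  4.50036621e-01  5.56854847e-06]
 [ 4.50036621e-01 -8.93010101e-01 -7.59142721e-06]
 [ 1.55634977e-06  9.28527192e-06 -1.00000000e+00]]
```

View pics/top0.png

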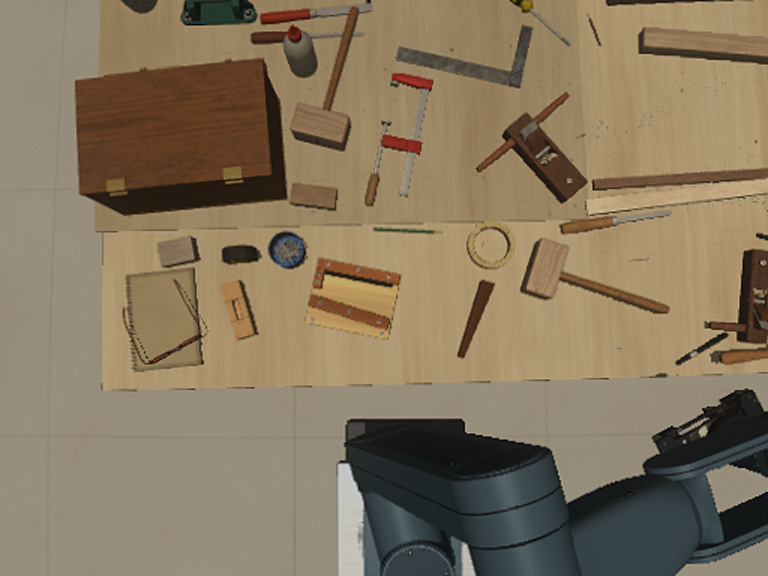

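View pics/scene0.png

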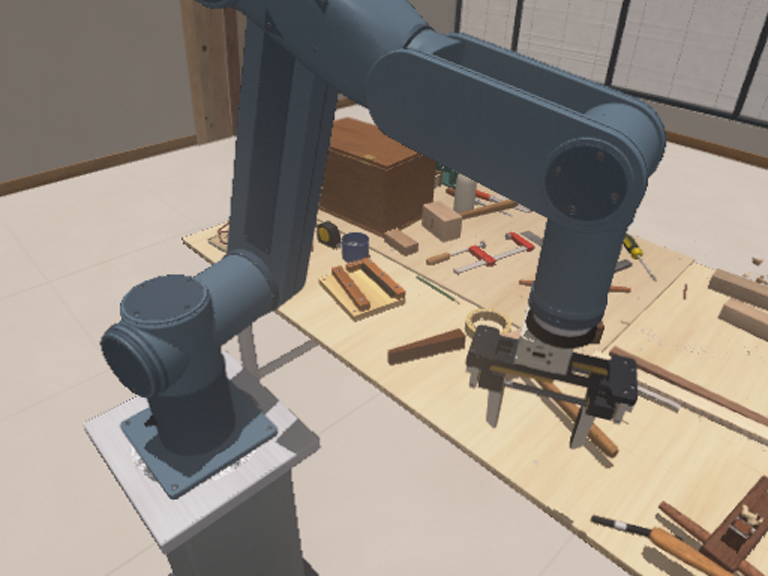

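The top view shows the vise at about (352,298), rail (240,308), wedge (476,318) and mallet (545,268)–(665,310). The vise's open end faces right and its stop left, fence on the far side. I'll take closer wrist views on the way over.

Request:
{"method": "jog_arm", "body": {
  "commands": [
    [-1, 0.03, -0.02, -0.015, 0],
    [-1, 0.035, -0.023, -0.015, 0],
    [-1, 0.035, -0.023, -0.015, 0],
    [-1, 0.035, -0.023, -0.015, 0],
    [-1, 0.035, -0.023, -0.015, 0],
    [-1, 0.035, -0.023, -0.01, 0],
    [-1, 0.035, -0.023, -0.01, 0],
    [-1, 0.035, -0.023, -0.01, 0],
    [-1, 0.03, -0.02, 0, 0],
    [-1, 0, 0, 0, 0]
  ]
}}

```text
time_s: 1.38
position: [424.7, -181.7, 286.7]
tcp_rot: [[0.89, 0.456, 0.003], [0.456, -0.89, 0.001], [0.004, 0.0, -1.0]]
wrist_force: [1.0, 0.5, -1.6]
gripper_width: 1.0
grasp_force: 0.0
```

```bash
cat > look.py <<'E'
from h import *
import sys
s=observe(); print("t",s["time_s"],"tcp",np.round(s["position"],1),"R",np.round(s["tcp_rot"],3).tolist(),"q",np.round(s["joint_pos"],2),"w",s["gripper_width"],"gf",s["grasp_force"],"F",np.round(s["wrist_force"],1))
cam,tag=sys.argv[1:3]
a=camera(cam); save(a,tag+".png",None,1.5); print("cam",np.round(ray(a,[[256,192]])[0]))
for nz in sys.argv[3:]:
    n,z=nz.split(":")
    for m in masks_of(n,a)[:2]:
        k=m["mask"].astype(np.uint8)
        if not k.any(): continue
        cs,_=cv2.findContours(k,0,2); c=max(cs,key=cv2.contourArea)
        W=at_z(a,c.reshape(-1,2),float(z))[:,:2].astype(np.float32)
        r=cv2.minAreaRect(W)
        p=cv2.approxPolyDP(W,6,True).reshape(-1,2)
        print(n,round(m["confidence"],2),np.round(m["box"]),"ctr %.0f %.0f size %.0f %.0f ang %.1f"%(*r[0],*r[1],r[2]),np.round(p).tolist())
E
python3 look.py wrist w1 wedge:34 mallet:48 vise:18 rail:38
```

```text
t 1.3833 tcp [ 424.7 -181.7  286.7] R [[0.89, 0.456, 0.003], [0.456, -0.89, 0.001], [0.004, 0.0, -1.0]] q [-0.65  0.04  1.55  0.    1.55  0.45] w 1.0001115329001964 gf 0.0 F [ 1.   0.5 -1.6]
cam [ 484. -152.  487.]
wedge 0.69 [203.  97. 287. 176.] ctr 452 -137 size 29 171 ang 70.9 [[532.0, -169.0], [532.0, -149.0], [374.0, -102.0], [380.0, -112.0], [517.0, -175.0]]
mallet 0.65 [310.  86. 448. 233.] ctr 523 -386 size 294 128 ang 71.4 [[517.0, -230.0], [502.0, -246.0], [494.0, -294.0], [532.0, -315.0], [467.0, -504.0], [481.0, -526.0], [549.0, -319.0], [604.0, -335.0], [624.0, -284.0], [607.0, -260.0]]
vise 0.76 [ 40.   2. 182. 115.] ctr 499 126 size 198 142 ang 78.3 [[448.0, 222.0], [413.0, 45.0], [547.0, 18.0], [568.0, 109.0], [505.0, 223.0], [486.0, 230.0], [480.0, 217.0]]
vise 0.35 [101.   0. 168.  51.] ctr 537 97 size 114 9 ang 78.0 [[545.0, 154.0], [525.0, 42.0], [551.0, 142.0]]
rail 0.42 [307.  80. 452. 234.] ctr 524 -392 size 305 131 ang 71.6 [[511.0, -229.0], [492.0, -279.0], [494.0, -300.0], [535.0, -317.0], [465.0, -513.0], [480.0, -538.0], [549.0, -324.0], [607.0, -339.0], [628.0, -281.0], [610.0, -263.0]]
```

Request:
{"method": "jog_arm", "body": {
  "commands": [
    [-1, 0.015, -0.03, 0, 0],
    [-1, 0.019, -0.036, 0, 0],
    [-1, 0.019, -0.036, 0, 0],
    [-1, 0.019, -0.036, 0, 0],
    [-1, 0.019, -0.036, 0, 0],
    [-1, 0.019, -0.036, 0, 0],
    [-1, 0.019, -0.036, 0, 0],
    [-1, 0.019, -0.036, 0, 0],
    [-1, 0.019, -0.036, 0, 0],
    [-1, 0.015, -0.03, 0, 0]
  ]
}}

```text
time_s: 2.47
position: [428.4, 206.5, 285.3]
tcp_rot: [[0.894, 0.448, -0.0], [0.448, -0.894, 0.0], [-0.0, -0.0, -1.0]]
wrist_force: [0.8, -0.6, -0.1]
gripper_width: 0.999
grasp_force: 0.0
```

Request:
{"method": "jog_arm", "body": {
  "commands": [
    [-1, 0, 0, 0, 0],
    [-1, 0, 0, 0, 0]
  ]
}}

```text
time_s: 2.63
position: [428.3, 205.5, 284.9]
tcp_rot: [[0.892, 0.451, -0.001], [0.451, -0.892, -0.001], [-0.001, 0.0, -1.0]]
wrist_force: [-0.7, -1.9, 0.5]
gripper_width: 0.999
grasp_force: 0.0
```

```bash
python3 look.py wrist w2 vise:18 rail:38 spectacles:0 nail_tin:0 tape_measure:30 pencil:4
```

```text
t 2.6333 tcp [428.3 205.5 284.9] R [[0.892, 0.451, -0.001], [0.451, -0.892, -0.001], [-0.001, 0.0, -1.0]] q [ 0.21  0.07  1.52 -0.    1.55  1.32] w 0.9988188105783211 gf 0.0 F [-0.7 -1.9  0.5]
cam [489. 236. 485.]
vise 0.82 [254.  82. 386. 214.] ctr 498 121 size 188 148 ang 77.5 [[586.0, 194.0], [447.0, 223.0], [414.0, 51.0], [537.0, 16.0], [551.0, 19.0]]
rail 0.91 [170.  57. 203. 139.] ctr 476 362 size 121 50 ang 16.9 [[526.0, 401.0], [413.0, 366.0], [427.0, 326.0], [531.0, 353.0], [537.0, 364.0]]
spectacles 0.72 [ 30.  17. 126. 106.] ctr 419 621 size 122 19 ang 14.2 [[480.0, 629.0], [445.0, 638.0], [362.0, 597.0], [450.0, 634.0]]
spectacles 0.55 [483. 204. 512. 234.] ctr 538 -254 size 47 54 ang 40.0 [[574.0, -260.0], [532.0, -240.0], [515.0, -239.0], [510.0, -248.0], [538.0, -290.0]]
nail_tin 0.79 [248.  20. 302.  80.] ctr 611 263 size 90 83 ang 26.9 [[647.0, 293.0], [618.0, 305.0], [592.0, 300.0], [567.0, 274.0], [573.0, 239.0], [609.0, 222.0], [643.0, 233.0], [658.0, 258.0]]
tape_measure 0.72 [190.   2. 246.  47.] ctr 594 361 size 44 83 ang 2.0 [[604.0, 403.0], [579.0, 399.0], [572.0, 383.0], [575.0, 330.0], [588.0, 319.0], [598.0, 321.0], [614.0, 347.0], [615.0, 384.0]]
pencil 0.73 [386.  84. 453. 127.] ctr 645 9 size 136 7 ang 86.9 [[648.0, 77.0], [641.0, -59.0]]
```

View pics/w2.png

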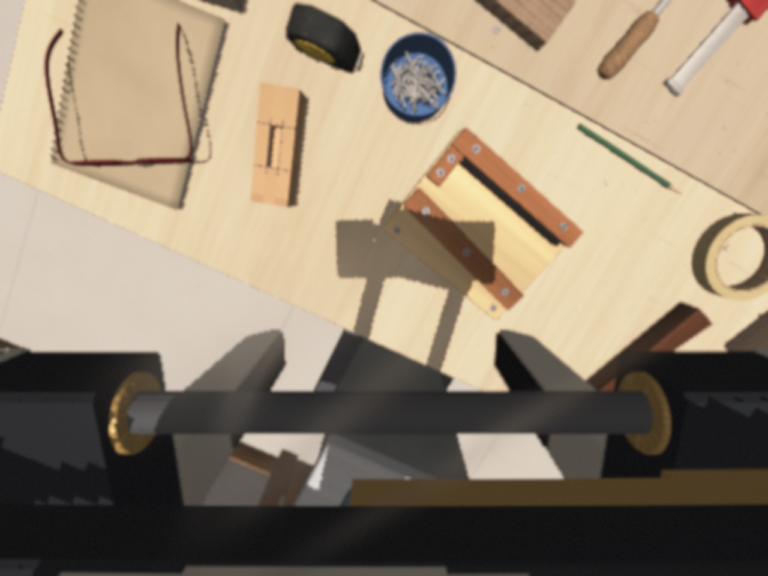

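Wrist view: rail at about (275,145), mortise up; vise centred near (480,220), its stop end at the upper left (440,165) and open end at the lower right; wedge at the right edge. Next I'll fit the known shapes to the masks for accurate poses.

```bash
cat > fit.py <<'E'
from h import *
from scipy.optimize import minimize
def prism(poly,z0,z1): return np.array([[x,y,z] for x,y in poly for z in (z0,z1)],float)
def box(x0,x1,y0,y1,z0,z1): return prism([(x0,y0),(x0,y1),(x1,y0),(x1,y1)],z0,z1)
M={"vise":[box(-70,70,-90,90,0,18),box(47,70,-88,88,18,36),box(6,47,70,90,18,36),prism([(-25,-87),(-8,87),(-34,87),(-51,-87)],18,36)],
"rail":[box(-20,20,-60,60,0,38)],
"wedge":[prism([(10,-85),(10,85),(-2,85),(-19,-85)],0,34)],
"mallet":[box(-155,92,-10,10,22,48),box(92,154,-57.5,57.5,0,70)]}
def W(P,p,z=0):
    c,s=np.cos(p[2]),np.sin(p[2]); return np.c_[p[0]+c*P[:,0]-s*P[:,1],p[1]+s*P[:,0]+c*P[:,1],P[:,2]+z]
def sil(c,n,p,z=0,S=4):
    im=np.zeros((384*S,512*S),np.uint8)
    for P in M[n]:
        u=(proj(c,W(P,p,z))+.5)*S
        cv2.fillConvexPoly(im,cv2.convexHull(np.round(u).astype(np.int32)),1)
    return im
def fit(c,n,p0,z=0,mask=None):
    if mask is None:
        ms=masks_of(n,c)
        if not ms: return None
        e=proj(c,[[p0[0],p0[1],z]])[0]
        ms=[m for m in ms if m["confidence"]>.3] or ms
        mask=min(ms,key=lambda m:np.hypot((m["box"][0]+m["box"][2])/2-e[0],(m["box"][1]+m["box"][3])/2-e[1]))["mask"]
    k=cv2.resize(mask.astype(np.float32),None,fx=4,fy=4,interpolation=cv2.INTER_LINEAR)>.5
    def f(v):
        p=[p0[0]+v[0],p0[1]+v[1],p0[2]+v[2]/50]; s=sil(c,n,p,z)>0
        return 1-(s&k).sum()/max((s|k).sum(),1)
    best=None
    for d in (0,6,-6):
        r=minimize(f,[0,0,d],method="Nelder-Mead",options=dict(initial_simplex=np.array([[0,0,d],[12,0,d],[0,12,d],[0,0,d+8.]]),xatol=.1,fatol=1e-4))
        if best is None or r.fun<best.fun: best=r
    v=best.x; return np.array([p0[0]+v[0],p0[1]+v[1],p0[2]+v[2]/50]),1-best.fun
E
python3 - <<'E'
from fit import *
for cam in ["wrist","top"]:
    c=camera(cam)
    for n,p in dict(vise=(500,126,-.21),rail=(472,363,-1.28),wedge=(455,-136,1.92+.85-.0),mallet=(520,-390,1.24)).items():
        if cam=="wrist" and n in("wedge","mallet"): continue
        if n=="wedge": p=(455,-136,np.arctan2(-155,-52)*0+np.deg2rad(163-90))
        r=fit(c,n,p); print(cam,n,None if r is None else (np.round(r[0],3),round(r[1],3)))
E
```

```text
wrist vise (array([ 4.97226e+02,  1.22678e+02, -2.08000e-01]), np.float64(0.985))
wrist rail (array([474.95 , 365.788,  -1.273]), np.float64(0.969))
top vise (array([ 4.99384e+02,  1.24713e+02, -2.01000e-01]), np.float64(0.701))
top rail None
top wedge (array([ 453.851, -130.823,    1.253]), np.float64(0.861))
top mallet (array([ 517.818, -395.965,    1.244]), np.float64(0.88))
```

Request:
{"method": "jog_arm", "body": {
  "commands": [
    [-1, 0.02, -0.03, 0.01, 0.0],
    [-1, 0.02, -0.03, 0.01, 0],
    [-1, 0.02, -0.03, 0.01, 0],
    [-1, 0.02, -0.02, 0.01, 0],
    [-1, 0.01, -0.01, 0, 0],
    [-1, 0, 0, 0, 0],
    [-1, 0, 0, 0, 0]
  ]
}}

```text
time_s: 3.97
position: [454.1, 353.5, 244.9]
tcp_rot: [[0.892, 0.452, -0.001], [0.452, -0.892, -0.001], [-0.001, 0.0, -1.0]]
wrist_force: [1.1, 0.3, 0.8]
gripper_width: 1.001
grasp_force: 0.0
```

Run:
```python
from fit import *
c=camera("wrist"); save(c,"w3.png",None,1.5); s=observe(); print(s["position"],s["tcp_rot"])
for n,p in dict(vise=(500,124,-.21),rail=(472,363,-1.28)).items():
    r=fit(c,n,p); print(n,None if r is None else (np.round(r[0],3),round(r[1],3)))
```

```text
[454.18449462 352.89413113 245.38876929] [[ 8.92724148e-01  4.50603458e-01 -3.44715697e-04]
 [ 4.50603157e-01 -8.92724090e-01 -7.02573042e-04]
 [-6.24317849e-04  4.71873940e-04 -9.99999694e-01]]
vise (array([ 4.97727e+02,  1.22661e+02, -2.02000e-01]), np.float64(0.888))
rail (array([474.735, 365.3  ,  -1.276]), np.float64(0.947))
```

Request:
{"method": "jog_arm", "body": {
  "commands": [
    [-1, 0.024, -0.002, 0.02, 0],
    [-1, 0, 0, 0.03, 0.086],
    [-1, 0, 0, 0.03, 0.086],
    [-1, 0, 0, 0.035, 0],
    [-1, 0, 0, 0.035, 0],
    [-1, 0, 0, 0.03, 0],
    [-1, 0, 0, 0.025, 0],
    [-1, 0, 0, 0.015, 0],
    [-1, 0, 0, 0, 0]
  ],
  "force": 30
}}

```text
time_s: 4.87
position: [472.7, 363.4, 22.5]
tcp_rot: [[0.957, 0.289, -0.006], [0.289, -0.957, -0.003], [-0.006, 0.001, -1.0]]
wrist_force: [-0.5, -0.4, 0.1]
gripper_width: 0.998
grasp_force: 0.0
```

```bash
python3 look.py wrist w4 rail:38
```

```text
t 4.8667 tcp [472.7 363.4  22.5] R [[0.957, 0.289, -0.006], [0.289, -0.957, -0.003], [-0.006, 0.001, -1.0]] q [ 0.47  0.49  1.61 -0.    1.04  1.75] w 0.9975070227333338 gf 0.0 F [-0.5 -0.4  0.1]
cam [538. 383. 222.]
rail 0.78 [228. 135. 288. 291.] ctr 488 370 size 93 41 ang 16.7 [[527.0, 400.0], [440.0, 376.0], [450.0, 338.0], [537.0, 364.0]]
rail 0.64 [424. 139. 511. 236.] ctr 535 227 size 67 63 ang 30.1 [[578.0, 216.0], [567.0, 230.0], [501.0, 243.0], [521.0, 183.0]]
```

View pics/w4.png

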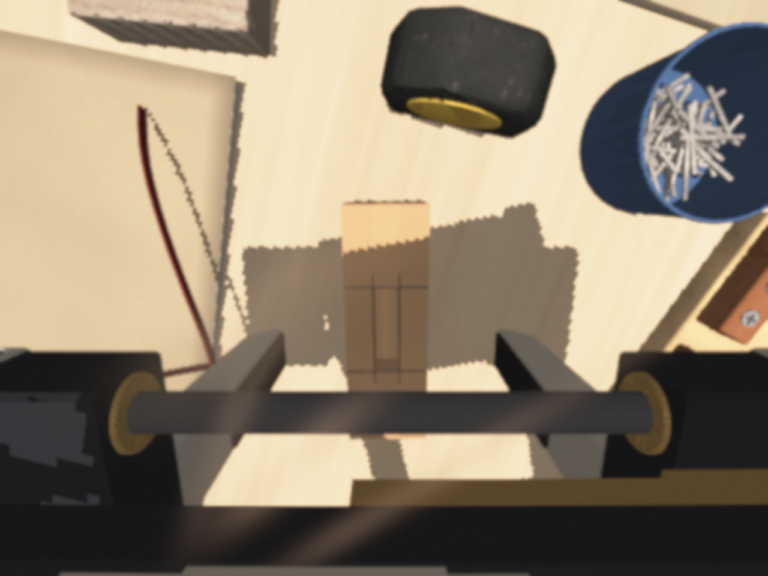

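The rail is centred and aligned between the fingers; its visible end is at about (385,203) with nothing in the way. Grip and lift.

Request:
{"method": "jog_arm", "body": {
  "commands": [
    [1, 0, 0, 0, 0],
    [1, 0, 0, 0, 0],
    [1, 0, 0, 0, 0],
    [1, 0, 0, 0, 0],
    [1, 0, 0, 0, 0],
    [1, 0, 0, 0, 0],
    [1, 0, 0, -0.02, 0],
    [1, 0, 0, -0.03, 0],
    [1, 0, 0, -0.03, 0],
    [1, 0, 0, -0.03, 0]
  ],
  "force": 30
}}

```text
time_s: 5.8
position: [474.5, 365.7, 136.4]
tcp_rot: [[0.957, 0.291, -0.001], [0.291, -0.957, -0.0], [-0.001, 0.0, -1.0]]
wrist_force: [0.3, 1.0, -0.5]
gripper_width: 0.333
grasp_force: 0.0
```

Request:
{"method": "jog_arm", "body": {
  "commands": [
    [1, -0.0038, 0.03, 0, 0],
    [1, -0.0038, 0.03, 0, 0],
    [1, -0.0038, 0.03, 0, 0],
    [1, -0.0038, 0.03, 0, 0],
    [1, -0.0038, 0.03, 0, 0],
    [1, -0.0038, 0.03, 0, 0],
    [1, -0.0038, 0.03, 0, 0],
    [1, -0.0034, 0.03, 0, 0],
    [1, 0, 0, 0, -0.1],
    [1, 0, 0, 0, -0.1]
  ]
}}

```text
time_s: 6.63
position: [516.4, 125.5, 135.6]
tcp_rot: [[0.879, 0.476, 0.0], [0.476, -0.879, -0.0], [0.0, 0.0, -1.0]]
wrist_force: [0.1, 0.2, -0.6]
gripper_width: 0.006
grasp_force: 0.0
```

Request:
{"method": "jog_arm", "body": {
  "commands": [
    [1, 0, 0, 0, -0.11],
    [1, 0, 0, 0, -0.11],
    [1, 0, 0, 0, -0.11],
    [1, 0, 0, 0, -0.11],
    [1, 0, 0, 0, -0.11],
    [1, 0, 0, 0, -0.11],
    [1, 0, 0, 0, -0.11],
    [1, 0, 0, 0, -0.1],
    [1, 0, 0, 0, 0],
    [1, 0, 0, 0, 0]
  ]
}}

```text
time_s: 7.47
position: [515.9, 127.5, 135.5]
tcp_rot: [[0.207, 0.978, 0.0], [0.978, -0.207, 0.0], [0.0, 0.0, -1.0]]
wrist_force: [0.0, -0.6, 0.4]
gripper_width: 0.006
grasp_force: 0.0
```

Run:
```python
from fit import *
s=observe(); print(s["time_s"],np.round(s["position"],1),np.round(s["tcp_rot"],3).tolist(),s["gripper_width"],np.round(s["wrist_force"],1))
for cam in ["wrist","scene"]:
    c=camera(cam); save(c,"c5%s.png"%cam,None,1.5)
    r=fit(c,"vise",(497.4,122.7,-.207)); print(cam,r and (np.round(r[0],3),r[1]))
    r=fit(c,"rail",(514,123,-.207),110); print(cam,r and (np.round(r[0],3),r[1]))
```

```text
7.4667 [515.9 127.5 135.5] [[0.207, 0.978, 0.0], [0.978, -0.207, 0.0], [0.0, 0.0, -1.0]] 0.0061320300026908815 [ 0.  -0.6  0.4]
wrist (array([ 4.97182e+02,  1.22999e+02, -2.08000e-01]), np.float64(0.7888291840905972))
wrist (array([ 5.14e+02,  1.23e+02, -2.07e-01]), np.float64(0.0))
scene (array([ 4.97186e+02,  1.25540e+02, -2.11000e-01]), np.float64(0.9670041691483026))
scene (array([381.338, -30.802,   1.063]), np.float64(0.5020346520115786))
```

View pics/c5wrist.png

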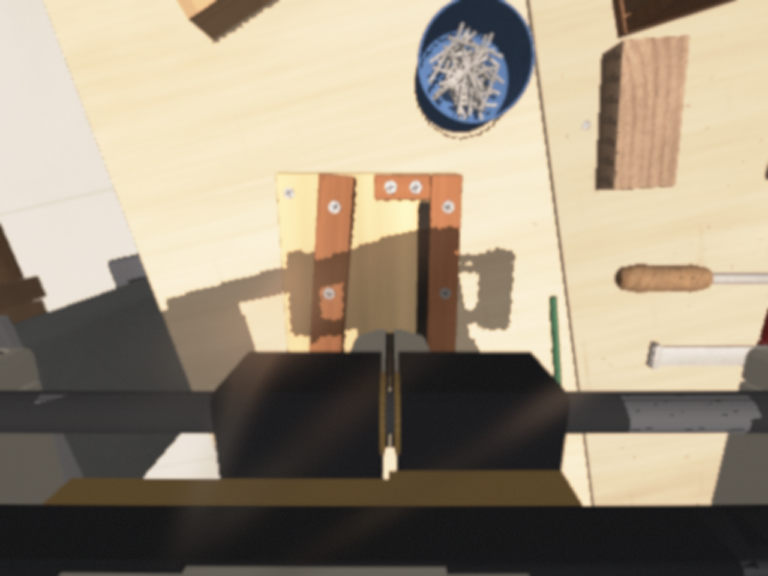

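The gripper is shut and empty over the vise: the fingers close more slowly than I allowed, so I lifted before they gripped. Going back for the rail.

Request:
{"method": "jog_arm", "body": {
  "commands": [
    [-1, 0.028, -0.0112, 0, 0],
    [-1, 0.028, -0.0112, 0, 0],
    [-1, 0.028, -0.0112, 0, 0],
    [-1, 0.028, -0.0112, 0, 0],
    [-1, 0.028, -0.0112, 0, 0],
    [-1, 0.028, -0.0112, 0, 0],
    [-1, 0.028, -0.0112, 0, 0],
    [-1, 0.027, -0.011, -0.02, 0],
    [-1, 0, 0, -0.02, 0.1],
    [-1, 0, 0, -0.02, 0.1]
  ]
}}

```text
time_s: 8.6
position: [472.9, 365.8, 195.5]
tcp_rot: [[0.397, 0.918, -0.001], [0.918, -0.397, -0.0], [-0.001, -0.001, -1.0]]
wrist_force: [0.2, -0.3, 0.1]
gripper_width: 0.67
grasp_force: 0.0
```

Request:
{"method": "jog_arm", "body": {
  "commands": [
    [-1, 0, 0, -0.02, 0.11],
    [-1, 0, 0, 0, 0.11],
    [-1, 0, 0, 0, 0.11],
    [-1, 0, 0, 0, 0.11],
    [-1, 0, 0, 0, 0.11],
    [-1, 0, 0, 0, 0.11],
    [-1, 0, 0, 0, 0.11],
    [-1, 0, 0, 0, 0.1],
    [-1, 0, 0, 0, 0],
    [-1, 0, 0, 0, 0]
  ]
}}

```text
time_s: 9.43
position: [474.0, 364.0, 215.4]
tcp_rot: [[0.956, 0.293, -0.0], [0.293, -0.956, -0.0], [-0.0, 0.0, -1.0]]
wrist_force: [-0.5, 0.4, -0.9]
gripper_width: 0.999
grasp_force: 0.0
```

Run:
```python
from fit import *
s=observe(); print(s["time_s"],np.round(s["position"],1),np.round(s["tcp_rot"],3).tolist(),s["gripper_width"])
c=camera("wrist"); save(c,"w6.png",None,1.5)
r=fit(c,"rail",(474.7,365.3,-1.275)); print(r)
```

```text
9.4333 [474.  364.  215.4] [[0.956, 0.293, -0.0], [0.293, -0.956, -0.0], [-0.0, 0.0, -1.0]] 0.999084576321007
(array([474.33581783, 365.28479673,  -1.26190985]), np.float64(0.9331826040696901))
```

Rail undisturbed. Descend and grip with enough closing time.

Request:
{"method": "jog_arm", "body": {
  "commands": [
    [-1, 0.001, -0.001, 0.03, 0],
    [-1, 0, 0, 0.04, 0],
    [-1, 0, 0, 0.04, 0],
    [-1, 0, 0, 0.035, 0],
    [-1, 0, 0, 0.03, 0],
    [-1, 0, 0, 0.0165, 0],
    [-1, 0, 0, 0, 0],
    [1, 0, 0, 0, 0],
    [1, 0, 0, 0, 0],
    [1, 0, 0, 0, 0]
  ],
  "force": 30
}}

```text
time_s: 10.37
position: [476.3, 366.1, 26.0]
tcp_rot: [[0.957, 0.291, 0.003], [0.291, -0.957, 0.002], [0.004, -0.001, -1.0]]
wrist_force: [-0.6, 0.2, -0.4]
gripper_width: 0.836
grasp_force: 0.0
```

Request:
{"method": "jog_arm", "body": {
  "commands": [
    [1, 0, 0, 0, 0],
    [1, 0, 0, 0, 0],
    [1, 0, 0, 0, 0],
    [1, 0, 0, 0, 0],
    [1, 0, 0, 0, 0],
    [1, 0, 0, 0, 0],
    [1, 0, 0, 0, 0]
  ]
}}

```text
time_s: 10.95
position: [474.7, 365.2, 24.0]
tcp_rot: [[0.957, 0.291, -0.0], [0.291, -0.957, -0.0], [-0.0, 0.0, -1.0]]
wrist_force: [0.1, -0.3, -0.3]
gripper_width: 0.333
grasp_force: 0.0
```

Request:
{"method": "jog_arm", "body": {
  "commands": [
    [1, 0, 0, 0, 0],
    [1, 0, 0, 0, 0]
  ]
}}

```text
time_s: 11.12
position: [474.7, 365.2, 23.9]
tcp_rot: [[0.957, 0.291, -0.0], [0.291, -0.957, -0.0], [-0.0, 0.0, -1.0]]
wrist_force: [-0.4, 0.4, -0.1]
gripper_width: 0.188
grasp_force: 0.0
```

```bash
python3 look.py wrist w7 rail:38
```

```text
t 11.1167 tcp [474.7 365.2  23.9] R [[0.957, 0.291, -0.0], [0.291, -0.957, -0.0], [-0.0, 0.0, -1.0]] q [ 0.47  0.49  1.61 -0.    1.04  1.75] w 0.18842730495286447 gf 0.0 F [-0.4  0.4 -0.1]
cam [539. 385. 224.]
rail 0.96 [232. 140. 287. 293.] ctr 489 370 size 92 40 ang 16.8 [[528.0, 399.0], [471.0, 385.0], [472.0, 374.0], [444.0, 367.0], [449.0, 346.0], [537.0, 364.0]]
```

View pics/w7.png

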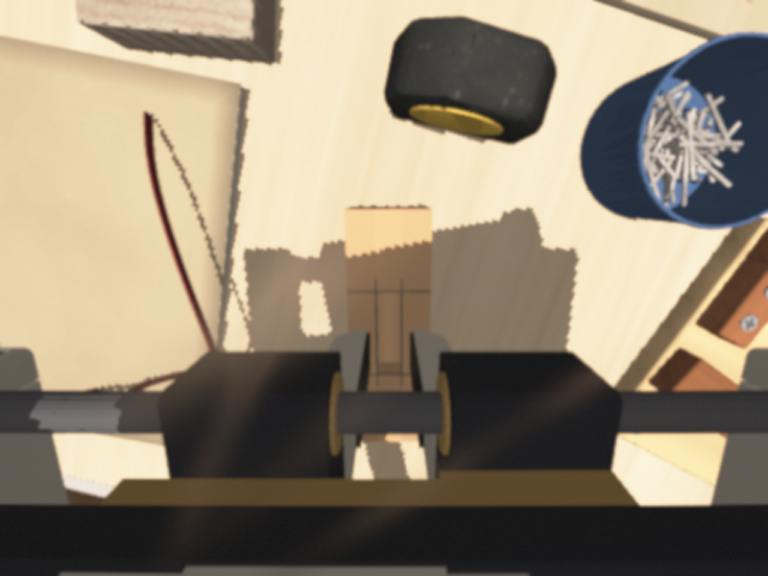

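Run:
```python
from h import *
s=observe(); c=camera("wrist"); R=np.array(s["tcp_rot"]); p=np.array(s["position"])
w=s["gripper_width"]; print(w)
for h in (0,19,40):
  for g in (93,w*93): print(h,g,np.round(1.5*proj(c,[p-h*R[:,2]+k*g/2*R[:,1] for k in(-1,1)])).tolist())
print(R,c["rvec"],c["tvec"],c["fx"])
print("rail top far edge z38", np.round(1.5*proj(c,[[528,399,38],[537,364,38],[528,399,0]])))
```

```text
0.1035217777990233
0 93 [[300.0, 324.0], [477.0, 324.0]]
0 9.627525335309167 [[379.0, 324.0], [398.0, 324.0]]
19 93 [[291.0, 337.0], [486.0, 337.0]]
19 9.627525335309167 [[378.0, 337.0], [398.0, 337.0]]
40 93 [[280.0, 354.0], [497.0, 354.0]]
40 9.627525335309167 [[377.0, 354.0], [400.0, 354.0]]
[[ 9.56846908e-01  2.90592460e-01 -1.28431555e-04]
 [ 2.90592456e-01 -9.56846917e-01 -4.23460796e-05]
 [-1.35194789e-04  3.19747415e-06 -9.99999991e-01]] [-2.35814138  1.74887064  0.2156074 ] [211.25262243 554.26497966 369.96036756] 267.1728264090799
rail top far edge z38 [[351. 207.]
 [431. 210.]
 [358. 204.]]
```

The image shows the fingers closing over the rail's top rather than beside it: tips at about (370,335) and (412,335), with the rail's edges hidden beneath them. So the tips seem to sit about 35–40 mm above the reported TCP. I'll check in the side view before going lower.

Request:
{"method": "jog_arm", "body": {
  "commands": [
    [-1, 0, 0, 0, 0],
    [-1, 0, 0, 0, 0],
    [-1, 0, 0, 0, 0],
    [-1, 0, 0, 0, 0],
    [-1, 0, 0, 0, 0],
    [-1, 0, 0, 0, 0],
    [-1, 0, 0, 0, 0],
    [-1, 0, 0, 0, 0],
    [-1, 0, 0, 0, 0],
    [-1, 0, 0, 0, 0]
  ]
}}

```text
time_s: 12.1
position: [474.7, 365.3, 24.0]
tcp_rot: [[0.957, 0.291, 0.0], [0.291, -0.957, 0.0], [0.0, -0.0, -1.0]]
wrist_force: [-0.5, -0.4, -0.1]
gripper_width: 0.728
grasp_force: 0.0
```

Run:
```python
from h import *
s=observe(); R=np.array(s["tcp_rot"]); p=np.array(s["position"]); print(p,s["gripper_width"])
c=camera("scene"); u=proj(c,[p+k*46.5*R[:,1]-h*R[:,2] for h in(0,40) for k in (-1,1)]); print(u)
x0,y0=np.maximum(u.mean(0).astype(int)-[70,55],0); print(x0,y0,(u-[x0,y0])*5)
save(c,"s8.png",[x0,y0,x0+140,y0+110],5)
```

```text
[474.74164201 365.27904557  23.96837532] 0.7275722452737292
[[186.35240648 163.63082758]
 [205.20670558 169.80454062]
 [185.44551386 154.8650504 ]
 [204.5730531  160.8975485 ]]
125 107 [[306.7620324  283.15413788]
 [401.0335279  314.02270312]
 [302.22756932 239.32525199]
 [397.86526548 269.48774249]]
```

View pics/s8.png

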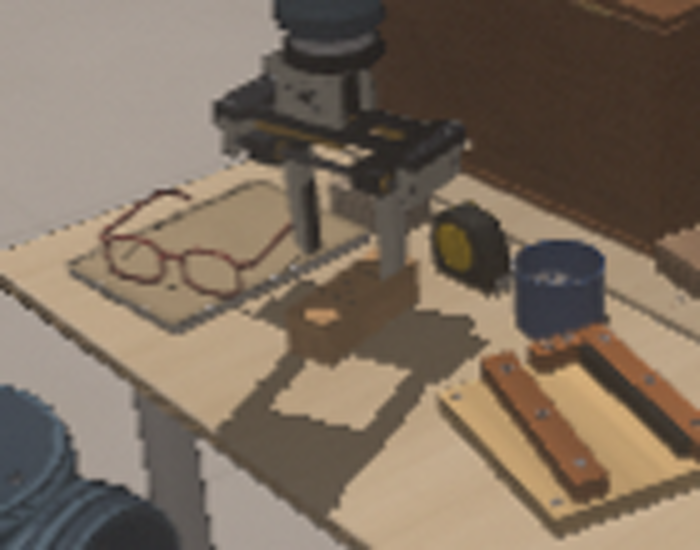

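The side view settles it: the fingertips, at crop (310,252) and (393,275), hover above the rail about 33 mm higher than the reported TCP. I'll allow for that offset and lower by 33 mm.

Request:
{"method": "jog_arm", "body": {
  "commands": [
    [-1, 0, 0, 0, 0],
    [-1, 0, 0, 0, 0],
    [-1, 0, 0, 0, 0],
    [-1, 0, 0, 0.011, 0],
    [-1, 0, 0, 0.011, 0],
    [-1, 0, 0, 0.011, 0],
    [1, 0, 0, 0, 0],
    [1, 0, 0, 0, 0],
    [1, 0, 0, 0, 0],
    [1, 0, 0, 0, 0]
  ],
  "force": 30
}}

```text
time_s: 12.98
position: [475.1, 365.4, -8.8]
tcp_rot: [[0.957, 0.291, 0.001], [0.291, -0.957, 0.0], [0.001, -0.0, -1.0]]
wrist_force: [-0.3, -0.2, -0.2]
gripper_width: 0.761
grasp_force: 0.0
```

Request:
{"method": "jog_arm", "body": {
  "commands": [
    [1, 0, 0, 0, 0],
    [1, 0, 0, 0, 0],
    [1, 0, 0, 0, 0],
    [1, 0, 0, 0, 0],
    [1, 0, 0, 0, 0],
    [1, 0, 0, 0, 0]
  ]
}}

```text
time_s: 13.48
position: [474.8, 365.3, -8.8]
tcp_rot: [[0.957, 0.291, 0.0], [0.291, -0.957, 0.0], [0.0, -0.0, -1.0]]
wrist_force: [-0.3, -0.4, 1.7]
gripper_width: 0.426
grasp_force: 30.0
```

Request:
{"method": "jog_arm", "body": {
  "commands": [
    [1, 0, 0, -0.02, 0],
    [1, 0, 0, -0.03, 0],
    [1, 0, 0, -0.03, 0],
    [1, 0, 0, -0.03, 0],
    [1, -0.002, 0.015, 0, 0],
    [1, -0.004, 0.03, 0, 0],
    [1, -0.004, 0.03, 0, 0],
    [1, -0.004, 0.03, 0, 0],
    [1, -0.004, 0.03, 0, 0],
    [1, -0.004, 0.03, 0, 0]
  ]
}}

```text
time_s: 14.32
position: [501.0, 199.3, 100.3]
tcp_rot: [[0.957, 0.291, -0.001], [0.291, -0.957, -0.0], [-0.001, 0.0, -1.0]]
wrist_force: [0.4, -0.9, -1.7]
gripper_width: 0.428
grasp_force: 30.0
```

Request:
{"method": "jog_arm", "body": {
  "commands": [
    [1, -0.004, 0.03, 0, 0],
    [1, -0.004, 0.03, 0, 0],
    [1, -0.0025, 0.016, 0, -0.09],
    [1, 0, 0, 0, -0.11],
    [1, 0, 0, 0, -0.11],
    [1, 0, 0, 0, -0.11],
    [1, 0, 0, 0, -0.11],
    [1, 0, 0, 0, -0.11],
    [1, 0, 0, 0, -0.11],
    [1, 0, 0, 0, -0.11]
  ]
}}

```text
time_s: 15.15
position: [513.0, 124.8, 100.2]
tcp_rot: [[0.399, 0.917, -0.001], [0.917, -0.399, -0.0], [-0.001, -0.001, -1.0]]
wrist_force: [0.4, -0.6, -1.2]
gripper_width: 0.426
grasp_force: 30.0
```

Request:
{"method": "jog_arm", "body": {
  "commands": [
    [1, 0, 0, 0.01, -0.11],
    [1, 0, 0, 0.02, -0.098],
    [1, 0, 0, 0.02, 0],
    [1, 0, 0, 0, 0],
    [1, 0, 0, 0, 0]
  ]
}}

```text
time_s: 15.57
position: [512.1, 124.9, 49.8]
tcp_rot: [[0.207, 0.978, -0.004], [0.978, -0.207, -0.0], [-0.001, -0.004, -1.0]]
wrist_force: [0.8, 0.5, -1.3]
gripper_width: 0.428
grasp_force: 30.0
```

Run:
```python
from fit import *
s=observe(); p=np.array(s["position"]); print(s["time_s"],np.round(p,1),np.round(s["tcp_rot"],3).tolist(),s["gripper_width"],s["grasp_force"],np.round(s["wrist_force"],1))
c=camera("scene"); save(c,"s9.png",None,1.5)
print(fit(c,"rail",(p[0],p[1],-.207),p[2]+9))
c=camera("wrist"); save(c,"w9.png",None,1.5)
print(fit(c,"rail",(p[0],p[1],-.207),p[2]+9))
a=np.array([.9786,-.2055]);d=p[:2]-[497.4,122.7];print("tcp in vise",d@a,d@[.2055,.9786])
```

```text
15.5667 [512.1 124.9  49.8] [[0.207, 0.978, -0.004], [0.978, -0.207, -0.0], [-0.001, -0.004, -1.0]] 0.4282010194823893 29.994054436683655 [ 0.8  0.5 -1.3]
(array([ 5.11991587e+02,  1.28448687e+02, -2.16634329e-01]), np.float64(0.8006649120376783))
(array([ 5.14199151e+02,  1.24580948e+02, -2.02504016e-01]), np.float64(0.8225117281271083))
tcp in vise 13.96920617323563 5.205783619703242
```

View pics/w9.png

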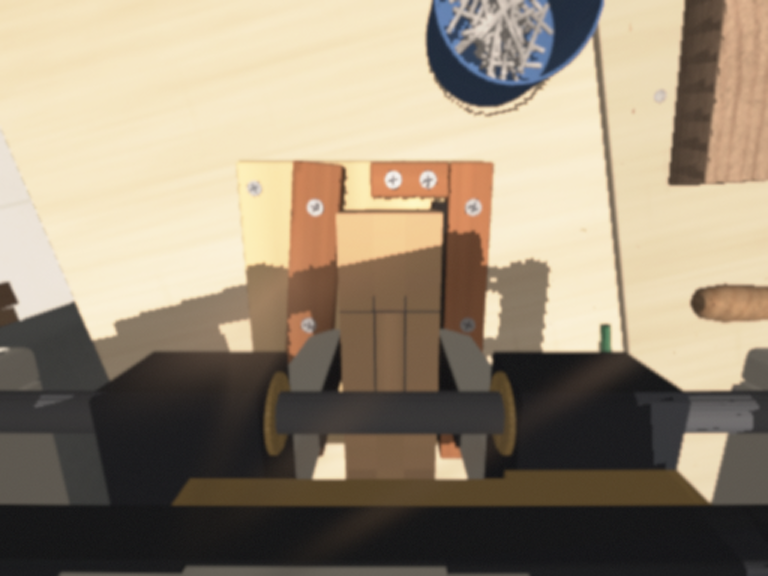

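Rail held square above the vise: its end is at row 212, just short of the stop (row 197), with its right side beside the liner at column 443. Lower it, then slide it to the stop and the liner.

Request:
{"method": "jog_arm", "body": {
  "commands": [
    [1, 0, 0, 0.012, 0],
    [1, 0, 0, 0.012, 0],
    [1, 0, 0, 0.01, 0],
    [1, 0, 0, 0.004, 0],
    [1, 0, 0, 0, 0],
    [1, 0, 0, 0, 0]
  ]
}}

```text
time_s: 16.27
position: [513.9, 125.2, 13.3]
tcp_rot: [[0.207, 0.978, 0.0], [0.978, -0.207, 0.0], [0.0, 0.0, -1.0]]
wrist_force: [0.2, 0.1, -0.8]
gripper_width: 0.429
grasp_force: 30.0
```

Request:
{"method": "jog_arm", "body": {
  "commands": [
    [1, 0.002, 0, 0, 0],
    [1, 0.002, 0, 0, 0],
    [1, 0, 0, 0, 0]
  ]
}}

```text
time_s: 16.52
position: [515.1, 129.5, 13.6]
tcp_rot: [[0.206, 0.978, 0.001], [0.978, -0.206, 0.0], [0.0, 0.001, -1.0]]
wrist_force: [0.9, -1.1, -1.3]
gripper_width: 0.43
grasp_force: 30.0
```

```bash
cat > st.py <<'E'
from h import *
s=observe(); p=np.array(s["position"]); F=np.array(s["wrist_force"]); a=np.array([.9786,-.2055]);b=np.array([.2055,.9786]);d=p[:2]-[497.4,122.7]
print("t %.2f"%s["time_s"],"tcp",np.round(p,1),"vise xy",np.round([d@a,d@b],1),"F vise",np.round([F[:2]@a,F[:2]@b,F[2]],1),"w %.3f gf %.1f"%(s["gripper_width"],s["grasp_force"]))
E
python3 st.py
```

```text
t 16.52 tcp [515.1 129.5  13.6] vise xy [15.9 10.3] F vise [ 1.1 -0.9 -1.3] w 0.430 gf 30.0
```

Request:
{"method": "jog_arm", "body": {
  "commands": [
    [1, 0.0015, 0, 0, 0],
    [1, 0, 0, 0, 0]
  ]
}}

```text
time_s: 16.68
position: [515.0, 129.8, 13.4]
tcp_rot: [[0.206, 0.979, 0.0], [0.979, -0.206, -0.002], [-0.001, 0.001, -1.0]]
wrist_force: [-1.5, -3.5, 0.7]
gripper_width: 0.429
grasp_force: 30.0
```

Request:
{"method": "jog_arm", "body": {
  "commands": [
    [1, 0.0015, 0, 0, 0],
    [1, 0, 0, 0, 0]
  ]
}}

```text
time_s: 16.85
position: [514.9, 129.9, 13.4]
tcp_rot: [[0.206, 0.979, -0.001], [0.979, -0.206, -0.004], [-0.004, 0.0, -1.0]]
wrist_force: [-2.6, -9.7, 3.0]
gripper_width: 0.426
grasp_force: 30.0
```

```bash
python3 st.py
```

```text
t 16.85 tcp [514.9 129.9  13.4] vise xy [15.7 10.7] F vise [ -0.6 -10.    3. ] w 0.426 gf 30.0
```

Request:
{"method": "jog_arm", "body": {
  "commands": [
    [1, -0.002, 0.002, 0, 0],
    [1, 0, 0.0015, 0.001, 0],
    [1, 0, 0, 0.002, 0],
    [1, 0, 0, 0, 0]
  ]
}}

```text
time_s: 17.18
position: [517.9, 129.2, 9.6]
tcp_rot: [[0.207, 0.978, -0.001], [0.978, -0.207, -0.0], [-0.0, -0.001, -1.0]]
wrist_force: [-1.5, -2.6, -1.3]
gripper_width: 0.427
grasp_force: 30.0
```

```bash
python3 st.py
```

```text
t 17.18 tcp [517.9 129.2   9.6] vise xy [18.7 10.6] F vise [-1.  -2.8 -1.3] w 0.427 gf 30.0
```

Request:
{"method": "jog_arm", "body": {
  "commands": [
    [1, 0, 0.001, 0.0008, 0],
    [1, 0, 0, 0, 0],
    [-1, 0, 0, 0, 0],
    [-1, 0, 0, 0, 0],
    [-1, 0, 0, 0, 0],
    [-1, 0, 0, 0, 0],
    [-1, 0, 0, 0, 0],
    [-1, 0, 0, 0, 0]
  ]
}}

```text
time_s: 17.85
position: [519.3, 129.3, 9.2]
tcp_rot: [[0.206, 0.978, 0.0], [0.978, -0.206, 0.0], [0.0, 0.0, -1.0]]
wrist_force: [0.1, -0.1, 0.2]
gripper_width: 0.802
grasp_force: 0.0
```

Request:
{"method": "jog_arm", "body": {
  "commands": [
    [-1, 0, 0, -0.03, 0],
    [-1, 0, 0, -0.04, 0],
    [-1, 0, 0, -0.04, 0],
    [-1, 0, 0, -0.04, 0],
    [-1, -0.03, 0, -0.02, 0],
    [-1, 0, 0, 0, 0],
    [-1, 0, 0, 0, 0]
  ]
}}

```text
time_s: 18.43
position: [513.8, 99.2, 180.6]
tcp_rot: [[0.208, 0.978, 0.003], [0.978, -0.208, 0.0], [0.001, 0.003, -1.0]]
wrist_force: [0.1, -0.3, -0.6]
gripper_width: 1.001
grasp_force: 0.0
```

Run:
```python
from fit import *
import st
c=camera("wrist"); save(c,"w10.png",None,1.5)
r=fit(c,"rail",(518,129.2,-.207),18); print("rail",r); 
d=r[0][:2]-[497.4,122.7]; print(d@st.a,d@st.b)
```

```text
t 18.43 tcp [513.8  99.2 180.6] vise xy [ 20.8 -19.7] F vise [ 0.2 -0.3 -0.6] w 1.001 gf 0.0
rail (array([ 5.18246876e+02,  1.28300071e+02, -2.12870148e-01]), np.float64(0.9662394851239203))
19.249938375572683 9.764262740252168
```

Rail seated at vise (19.2, 9.8). Now the wedge.

Request:
{"method": "jog_arm", "body": {
  "commands": [
    [-1, -0.028, 0.003, 0, 0],
    [-1, -0.031, 0.003, 0, 0],
    [-1, -0.031, 0.003, 0, 0],
    [-1, -0.031, 0.003, 0, 0],
    [-1, -0.031, 0.003, 0, 0],
    [-1, -0.031, 0.003, 0, 0],
    [-1, -0.031, 0.003, 0, 0],
    [-1, -0.029, 0.003, 0, 0],
    [-1, 0, 0, 0, -0.1],
    [-1, 0, 0, 0, -0.12]
  ]
}}

```text
time_s: 19.37
position: [485.3, -143.6, 176.8]
tcp_rot: [[-0.014, 1.0, -0.004], [1.0, 0.014, 0.002], [0.002, -0.004, -1.0]]
wrist_force: [0.4, 0.8, -0.6]
gripper_width: 1.0
grasp_force: 0.0
```

Request:
{"method": "jog_arm", "body": {
  "commands": [
    [-1, 0, 0, 0, -0.12],
    [-1, 0, 0, 0, -0.12],
    [-1, 0, 0, 0, -0.12],
    [-1, 0, 0, 0, -0.12],
    [-1, 0, 0, 0, -0.12],
    [-1, 0, 0, 0, -0.12],
    [-1, 0, 0, 0, -0.12],
    [-1, 0, 0, 0, -0.12],
    [-1, 0, 0, 0, -0.12],
    [-1, 0, 0, 0, -0.11]
  ]
}}

```text
time_s: 20.2
position: [485.5, -141.6, 176.9]
tcp_rot: [[-0.935, 0.354, -0.004], [0.354, 0.935, 0.002], [0.004, 0.001, -1.0]]
wrist_force: [0.4, 0.0, -0.3]
gripper_width: 1.002
grasp_force: 0.0
```

Request:
{"method": "jog_arm", "body": {
  "commands": [
    [-1, 0, 0, 0, 0],
    [-1, 0, 0, 0, 0]
  ]
}}

```text
time_s: 20.37
position: [485.7, -141.9, 177.5]
tcp_rot: [[-0.932, 0.363, -0.003], [0.363, 0.932, 0.002], [0.003, 0.001, -1.0]]
wrist_force: [-0.4, -0.0, 0.4]
gripper_width: 0.996
grasp_force: 0.0
```

Run:
```python
from fit import *
s=observe(); p=np.array(s["position"]);R=np.array(s["tcp_rot"]); print(s["time_s"],p,R.round(3).tolist(),s["joint_pos"])
c=camera("wrist"); save(c,"w11.png",None,1.5)
for cam in (c,camera("scene")):
    r=fit(cam,"wedge",(453.9,-130.8,1.253)); print(r)
    r=fit(cam,"mallet",(517.8,-396,1.244)); print(r)
```

```text
20.3667 [ 485.69189694 -141.9377678   177.52744209] [[-0.932, 0.363, -0.003], [0.363, 0.932, 0.002], [0.003, 0.001, -1.0]] [-5.05287399e-01  1.87168158e-01  1.64695565e+00  2.66129713e-04
  1.31067925e+00 -1.70457938e+00]
(array([ 452.23132277, -133.48324533,    1.25779144]), np.float64(0.9464969587744988))
(array([ 510.97514407, -393.95281072,    1.19129626]), np.float64(0.2375446591836161))
(array([ 452.56454475, -130.56060957,    1.27972068]), np.float64(0.9051469888688041))
(array([ 517.06269886, -393.52133413,    1.23654962]), np.float64(0.8321017599277978))
```

Request:
{"method": "jog_arm", "body": {
  "commands": [
    [-1, -0.001, -0.0037, 0.03, 0],
    [-1, 0, 0, 0.04, 0],
    [-1, 0, 0, 0.04, 0],
    [-1, 0, 0, 0.035, 0],
    [-1, 0, 0, 0.025, 0],
    [-1, 0, 0, 0.015, 0],
    [-1, 0, 0, 0.0085, 0],
    [-1, 0, 0, 0, 0]
  ]
}}

```text
time_s: 21.33
position: [484.6, -146.1, -15.9]
tcp_rot: [[-0.933, 0.361, -0.003], [0.361, 0.933, 0.002], [0.003, 0.0, -1.0]]
wrist_force: [-0.7, -0.1, 0.3]
gripper_width: 1.002
grasp_force: 0.0
```

Request:
{"method": "jog_arm", "body": {
  "commands": [
    [-1, 0, 0, 0.0035, 0],
    [-1, 0, 0, 0.0035, 0],
    [1, 0, 0, 0, 0],
    [1, 0, 0, 0, 0],
    [1, 0, 0, 0, 0],
    [1, 0, 0, 0, 0],
    [1, 0, 0, 0, 0],
    [1, 0, 0, 0, 0],
    [1, 0, 0, 0, 0],
    [1, 0, 0, 0, 0]
  ],
  "force": 20
}}

```text
time_s: 22.17
position: [485.8, -146.7, -21.3]
tcp_rot: [[-0.933, 0.36, 0.0], [0.36, 0.933, -0.0], [-0.0, 0.0, -1.0]]
wrist_force: [-0.1, -0.0, -0.9]
gripper_width: 0.476
grasp_force: 0.0
```

Request:
{"method": "jog_arm", "body": {
  "commands": [
    [1, 0, 0, 0, 0],
    [1, 0, 0, 0, 0],
    [1, 0, 0, 0, 0],
    [1, 0, 0, 0, 0],
    [1, 0, 0, 0, 0]
  ]
}}

```text
time_s: 22.58
position: [485.8, -146.7, -21.4]
tcp_rot: [[-0.933, 0.36, -0.0], [0.36, 0.933, 0.0], [0.0, -0.0, -1.0]]
wrist_force: [0.7, 0.8, -0.0]
gripper_width: 0.261
grasp_force: 20.0
```

Wedge gripped (24 mm, as expected at that spot). Carry it to the open end of the vise.

Request:
{"method": "jog_arm", "body": {
  "commands": [
    [1, 0, 0, -0.02, 0],
    [1, 0, 0, -0.03, 0],
    [1, 0, 0, -0.03, 0],
    [1, 0, 0, -0.02, 0],
    [1, 0.0176, 0.0174, 0, 0],
    [1, 0.0176, 0.0174, 0, 0],
    [1, 0.0176, 0.0174, 0, 0],
    [1, 0.0176, 0.0174, 0, 0],
    [1, 0, 0, 0, 0.1],
    [1, 0, 0, 0, 0.115]
  ]
}}

```text
time_s: 23.42
position: [444.2, -55.0, 78.7]
tcp_rot: [[-0.833, 0.553, -0.001], [0.553, 0.833, 0.0], [0.001, -0.0, -1.0]]
wrist_force: [-0.0, -0.8, -0.4]
gripper_width: 0.263
grasp_force: 20.0
```

Request:
{"method": "jog_arm", "body": {
  "commands": [
    [1, 0, 0, 0, 0.12],
    [1, 0, 0, 0, 0.12],
    [1, 0, 0, 0, 0.12],
    [1, 0, 0, 0, 0.12],
    [1, 0, 0, 0, 0.12],
    [1, 0, 0, 0, 0.12],
    [1, 0, 0, 0, 0.12],
    [1, 0, 0, 0, 0.12],
    [1, 0, 0, 0, 0.12],
    [1, 0, 0, 0, 0.12]
  ]
}}

```text
time_s: 24.25
position: [445.0, -56.3, 78.6]
tcp_rot: [[0.217, 0.976, -0.0], [0.976, -0.217, 0.0], [0.0, -0.0, -1.0]]
wrist_force: [0.3, 0.7, -0.4]
gripper_width: 0.265
grasp_force: 20.0
```

Request:
{"method": "jog_arm", "body": {
  "commands": [
    [1, 0, 0, 0.02, 0.045],
    [1, 0, 0, 0.02, 0],
    [1, 0, 0, 0, 0],
    [1, 0, 0, 0, 0]
  ]
}}

```text
time_s: 24.58
position: [444.1, -56.0, 38.1]
tcp_rot: [[0.255, 0.967, -0.003], [0.967, -0.255, 0.001], [0.0, -0.003, -1.0]]
wrist_force: [-0.6, 0.6, -0.1]
gripper_width: 0.261
grasp_force: 20.0
```

Run:
```python
from fit import *
import st
s=observe();print(np.round(s["tcp_rot"],3).tolist())
p=st.p; z=p[2]+21.4
for cam in("wrist","scene"):
    c=camera(cam); save(c,"c12%s.png"%cam,None,1.5)
    r=fit(c,"wedge",(452.5,-21,-.207),z); d=r[0][:2]-[497.4,122.7]; print(r,d@st.a,d@st.b)
    r=fit(c,"rail",(518.2,128.5,-.207),18); d=r[0][:2]-[497.4,122.7]; print("rail",r,d@st.a,d@st.b)
```

```text
t 24.58 tcp [444.1 -56.   38.1] vise xy [ -15.4 -185.8] F vise [-0.7  0.5 -0.1] w 0.261 gf 20.0
[[0.255, 0.967, -0.003], [0.967, -0.255, 0.001], [0.0, -0.003, -1.0]]
(array([ 4.53894790e+02, -2.07432631e+01, -2.06362655e-01]), np.float64(0.864454318402922)) -13.096608028189028 -149.3138979921568
rail (array([ 5.18630659e+02,  1.28417956e+02, -2.05964885e-01]), np.float64(0.9669674508540123)) 19.601282834503337 9.958492120415123
(array([ 4.525e+02, -2.100e+01, -2.070e-01]), np.float64(0.0)) -14.408789999999986 -149.85177Traceback (most recent call last):
  File "<stdin>", line 8, in <module>
TypeError: 'NoneType' object is not subscriptable
```

View pics/c12wrist.png

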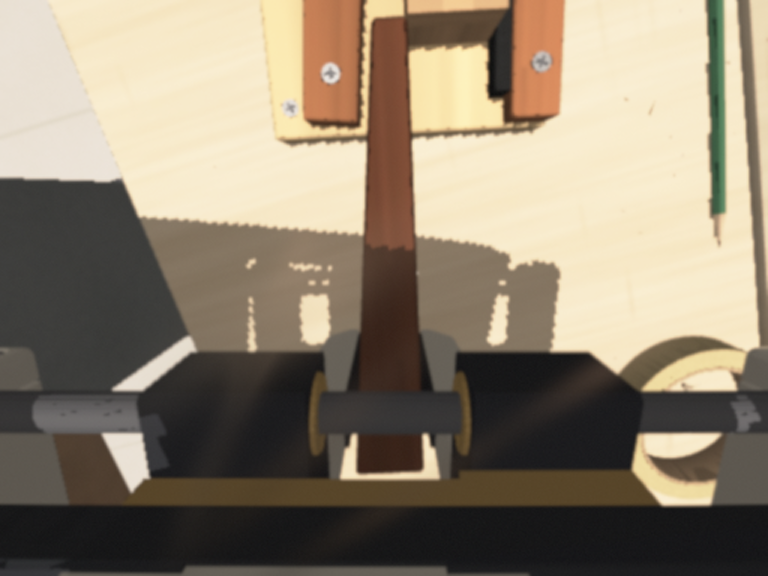

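The wedge's tip at (392,20) is in line with the gap, between the cleat's inner edge (360) and the rail's left side (408). Lower it, then slide it in.

Request:
{"method": "jog_arm", "body": {
  "commands": [
    [1, 0, 0, 0.013, 0],
    [1, 0, 0, 0.013, 0],
    [1, 0, 0, 0.013, 0],
    [1, 0, 0, 0, 0],
    [1, 0.012, -0.0005, 0, 0],
    [1, 0.012, -0.0005, 0, 0],
    [1, 0.012, -0.0005, 0, 0],
    [1, 0.012, -0.0005, 0, 0],
    [1, 0, 0, 0, 0]
  ]
}}

```text
time_s: 25.63
position: [456.2, -8.2, 0.6]
tcp_rot: [[0.254, 0.967, 0.001], [0.967, -0.254, 0.0], [0.0, 0.001, -1.0]]
wrist_force: [-0.2, -0.0, 0.1]
gripper_width: 0.261
grasp_force: 20.0
```

```bash
python3 st.py
```

```text
t 25.63 tcp [456.2  -8.2   0.6] vise xy [ -13.4 -136.6] F vise [-0.2 -0.1  0.1] w 0.261 gf 20.0
```

Request:
{"method": "jog_arm", "body": {
  "commands": [
    [1, 0.008, -0.001, 0, 0],
    [1, 0.008, -0.0005, 0, 0],
    [1, 0.006, -0.0004, 0, 0],
    [1, 0, 0, 0, 0]
  ]
}}

```text
time_s: 25.97
position: [459.5, 13.1, -0.1]
tcp_rot: [[0.255, 0.967, 0.0], [0.967, -0.255, 0.0], [0.0, 0.0, -1.0]]
wrist_force: [-0.3, -0.1, -1.2]
gripper_width: 0.259
grasp_force: 20.0
```

Request:
{"method": "jog_arm", "body": {
  "commands": [
    [1, 0.006, -0.0003, 0.001, 0],
    [1, 0.003, 0, 0.001, 0],
    [1, 0, 0, 0, 0]
  ]
}}

```text
time_s: 26.22
position: [461.2, 21.5, -2.6]
tcp_rot: [[0.255, 0.967, -0.0], [0.967, -0.255, 0.0], [0.0, -0.0, -1.0]]
wrist_force: [0.6, -0.1, -0.4]
gripper_width: 0.263
grasp_force: 20.0
```

Run:
```python
from fit import *
import st
c=camera("wrist"); save(c,"w13.png",None,1.5)
for n,p0,z in (("wedge",(471,56.5,-.207),18),("rail",(518.2,128.5,-.207),18)):
    r=fit(c,n,p0,z); d=r[0][:2]-[497.4,122.7]; print(n,r,d@st.a,d@st.b)
```

```text
t 26.22 tcp [461.2  21.5  -2.6] vise xy [ -14.6 -106.5] F vise [ 0.6 -0.  -0.4] w 0.263 gf 20.0Traceback (most recent call last):
  File "<stdin>", line 5, in <module>
TypeError: 'NoneType' object is not subscriptable
```

Request:
{"method": "jog_arm", "body": {
  "commands": [
    [1, 0.002, 0.0003, 0.0004, 0],
    [1, 0.002, 0.0002, 0.0003, 0],
    [1, 0, 0, 0, 0]
  ]
}}

```text
time_s: 26.57
position: [462.9, 24.9, -3.1]
tcp_rot: [[0.255, 0.967, 0.0], [0.967, -0.255, 0.0], [0.0, 0.0, -1.0]]
wrist_force: [-0.7, 0.3, -0.4]
gripper_width: 0.262
grasp_force: 20.0
```

```bash
python3 st.py
```

```text
t 26.57 tcp [462.9  24.9  -3.1] vise xy [ -13.6 -102.7] F vise [-0.8  0.2 -0.4] w 0.262 gf 20.0
```

Release and back off straight up.

Request:
{"method": "jog_arm", "body": {
  "commands": [
    [-1, 0, 0, 0, 0],
    [-1, 0, 0, 0, 0],
    [-1, 0, 0, 0, 0],
    [-1, 0, 0, 0, 0],
    [-1, 0, 0, 0, 0],
    [-1, 0, 0, 0, 0],
    [-1, 0, 0, -0.03, 0],
    [-1, 0, 0, -0.04, 0],
    [-1, 0, 0, -0.04, 0],
    [-1, 0, 0, -0.04, 0]
  ]
}}

```text
time_s: 27.4
position: [462.1, 24.9, 148.5]
tcp_rot: [[0.255, 0.967, -0.001], [0.967, -0.255, 0.0], [-0.0, -0.001, -1.0]]
wrist_force: [1.1, 0.7, -0.7]
gripper_width: 0.931
grasp_force: 0.0
```

Request:
{"method": "jog_arm", "body": {
  "commands": [
    [-1, 0, 0, -0.02, 0],
    [-1, 0, 0, 0, 0]
  ]
}}

```text
time_s: 27.57
position: [466.3, 24.2, 172.3]
tcp_rot: [[0.255, 0.967, 0.01], [0.967, -0.255, -0.002], [0.001, 0.01, -1.0]]
wrist_force: [0.6, 0.1, 1.0]
gripper_width: 0.996
grasp_force: 0.0
```

Run:
```python
from fit import *
import st
for cam in ("wrist","scene"):
  c=camera(cam); save(c,"c14%s.png"%cam,None,1.5)
  for n,p0,z in (("wedge",(472,59.5,-.207),18),("rail",(518.2,128.5,-.207),18),("mallet",(517.5,-395,1.24),0)):
    if n=="mallet" and cam=="wrist": continue
    r=fit(c,n,p0,z)
    if r: d=r[0][:2]-[497.4,122.7]; print(cam,n,r,d@st.a,d@st.b)
```

```text
t 27.57 tcp [466.3  24.2 172.3] vise xy [ -10.2 -102.8] F vise [0.6 0.2 1. ] w 0.996 gf 0.0
wrist wedge (array([ 4.72667540e+02,  6.02895536e+01, -2.07141781e-01]), np.float64(0.9566181845680723)) -11.377838382016282 -66.15738331880446
scene wedge (array([ 4.73452884e+02,  6.28975641e+01, -2.39295739e-01]), np.float64(0.8402680380239987)) -11.145247261123927 -63.44379614936985
scene rail (array([ 5.20218553e+02,  1.35297772e+02, -2.23639917e-01]), np.float64(0.6984196027258228)) 19.74139394061948 17.017392351818806
scene mallet (array([ 517.53688149, -393.98986884,    1.23619512]), np.float64(0.8582953842694102)) 125.88572027173663 -501.4945764989371
```

The wedge stands loose at vise (-11.4, -66.2), 16 mm short of snug and square. Now fetch the mallet.

Request:
{"method": "jog_arm", "body": {
  "commands": [
    [-1, -0.027, 0.014, 0, 0],
    [-1, -0.034, 0.017, 0, 0],
    [-1, -0.034, 0.017, 0, 0],
    [-1, -0.034, 0.017, 0, 0],
    [-1, -0.034, 0.017, 0, 0],
    [-1, -0.034, 0.017, 0, 0],
    [-1, -0.034, 0.017, 0, 0],
    [-1, -0.034, 0.017, 0, 0],
    [-1, -0.032, 0.016, 0, 0],
    [-1, -0.0255, 0.0126, 0, 0]
  ]
}}

```text
time_s: 28.75
position: [536.4, -330.9, 165.2]
tcp_rot: [[0.256, 0.967, -0.002], [0.967, -0.256, 0.001], [0.001, -0.002, -1.0]]
wrist_force: [0.5, 0.7, 0.1]
gripper_width: 1.004
grasp_force: 0.0
```

Request:
{"method": "jog_arm", "body": {
  "commands": [
    [-1, 0, 0, 0, 0.07],
    [-1, 0, 0, 0, 0],
    [-1, 0, 0, 0, 0]
  ]
}}

```text
time_s: 29.0
position: [536.2, -327.8, 165.4]
tcp_rot: [[0.321, 0.947, -0.002], [0.947, -0.321, 0.002], [0.001, -0.003, -1.0]]
wrist_force: [-0.1, 0.5, -0.4]
gripper_width: 0.998
grasp_force: 0.0
```

Run:
```python
from fit import *
s=observe(); p=np.array(s["position"]);R=np.array(s["tcp_rot"]); print(s["time_s"],p,R.round(3).tolist())
c=camera("wrist"); save(c,"w15.png",None,1.5)
print(fit(c,"mallet",(517.5,-394.5,1.24)))
c=camera("top"); print(fit(c,"mallet",(517.5,-394.5,1.24)))
```

```text
29.0 [ 536.15307382 -327.84014523  165.35178254] [[0.321, 0.947, -0.002], [0.947, -0.321, 0.002], [0.001, -0.003, -1.0]]
(array([ 516.35498485, -397.4989895 ,    1.24565584]), np.float64(0.8618584077079827))
(array([ 516.62884499, -396.02210776,    1.26810579]), np.float64(0.6624748284223072))
```

Request:
{"method": "jog_arm", "body": {
  "commands": [
    [-1, -0.0024, 0.0035, 0.03, 0],
    [-1, 0, 0, 0.04, 0],
    [-1, 0, 0, 0.04, 0],
    [-1, 0, 0, 0.035, 0],
    [-1, 0, 0, 0.025, 0],
    [-1, 0, 0, 0.0145, 0],
    [-1, 0, 0, 0, 0],
    [1, 0, 0, 0, 0],
    [1, 0, 0, 0, 0],
    [1, 0, 0, 0, 0]
  ],
  "force": 60
}}

```text
time_s: 30.03
position: [540.6, -332.4, -15.4]
tcp_rot: [[0.322, 0.947, 0.003], [0.947, -0.322, -0.002], [-0.001, 0.003, -1.0]]
wrist_force: [-0.6, 0.1, 0.4]
gripper_width: 0.834
grasp_force: 0.0
```

Request:
{"method": "jog_arm", "body": {
  "commands": [
    [1, 0, 0, 0, 0],
    [1, 0, 0, 0, 0],
    [1, 0, 0, 0, 0],
    [1, 0, 0, 0, 0],
    [1, 0, 0, 0, 0],
    [1, 0, 0, 0, 0],
    [1, 0, 0, 0, 0],
    [1, 0, 0, 0, 0],
    [1, 0, 0, 0, 0],
    [1, 0, 0, 0, 0]
  ]
}}

```text
time_s: 30.87
position: [539.1, -331.6, -17.6]
tcp_rot: [[0.322, 0.947, -0.001], [0.947, -0.322, 0.0], [0.0, -0.001, -1.0]]
wrist_force: [-0.1, -0.2, -0.1]
gripper_width: 0.173
grasp_force: 60.0
```

Request:
{"method": "jog_arm", "body": {
  "commands": [
    [1, 0, 0, 0, 0]
  ]
}}

```text
time_s: 30.95
position: [539.1, -331.6, -17.6]
tcp_rot: [[0.322, 0.947, -0.001], [0.947, -0.322, 0.0], [0.0, -0.001, -1.0]]
wrist_force: [-0.8, 0.4, -0.5]
gripper_width: 0.176
grasp_force: 60.0
```

```bash
python3 st.py
```

```text
t 30.95 tcp [ 539.1 -331.6  -17.6] vise xy [ 134.1 -436. ] F vise [-0.9  0.2 -0.5] w 0.176 gf 60.0
```

Request:
{"method": "jog_arm", "body": {
  "commands": [
    [1, 0, 0, -0.01, 0],
    [1, 0, 0, -0.01, 0],
    [1, 0, 0, -0.01, 0],
    [1, 0, 0, -0.02, 0],
    [1, 0, 0, 0, 0],
    [1, 0, 0, 0, 0]
  ]
}}

```text
time_s: 31.45
position: [540.5, -332.7, 34.3]
tcp_rot: [[0.322, 0.947, 0.003], [0.947, -0.322, -0.003], [-0.002, 0.004, -1.0]]
wrist_force: [0.2, 0.4, -5.9]
gripper_width: 0.178
grasp_force: 60.0
```

Run:
```python
from fit import *
import st
s=observe(); print(s["torque"])
c=camera("scene"); save(c,"s16.png",[180,130,460,330],2.8)
for z in (30,40,50,60): print(z,fit(c,"mallet",(517,-396.5,1.24),z))
print(proj(c,[[539,-331.6,85]])-[180,130])
```

```text
t 31.45 tcp [ 540.5 -332.7   34.3] vise xy [ 135.8 -436.8] F vise [ 0.1  0.5 -5.9] w 0.178 gf 60.0
[-0.17974743  0.02321981  0.0214858 ]
30 (array([ 542.94476232, -384.87572689,    1.27212523]), np.float64(0.48701573935403664))
40 (array([ 533.71929997, -389.25938533,    1.2476047 ]), np.float64(0.4780282236823865))
50 (array([ 523.94353146, -392.96970455,    1.24573908]), np.float64(0.46538159993511585))
60 (array([ 511.85281786, -400.20730923,    1.23642476]), np.float64(0.4518080175957686))
[[177.68225634 103.42042824]]
```

View pics/s16.png

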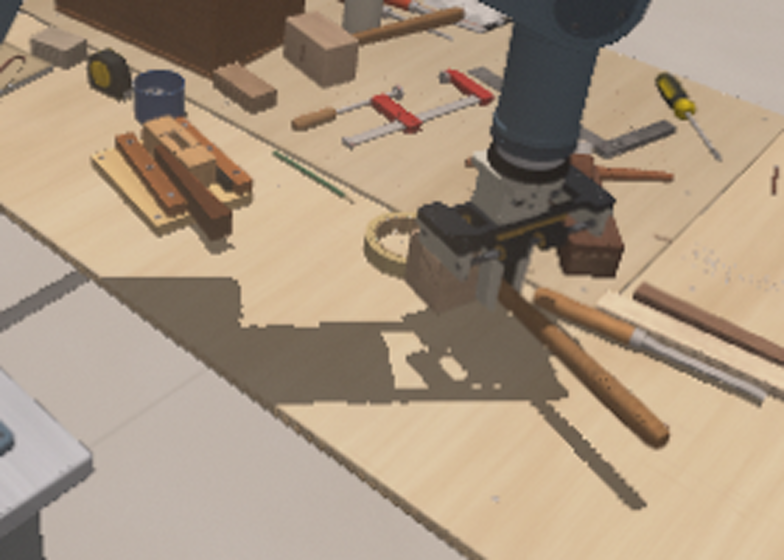

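The mallet is held level and clear of the bench: head near (440,270), handle down to (660,435). Rail and wedge stand properly in the vise at (175,180). Carry the mallet to the striking line.

Request:
{"method": "jog_arm", "body": {
  "commands": [
    [1, 0, 0, -0.02, 0],
    [1, 0, 0, -0.02, 0],
    [1, 0.012, -0.015, 0, 0],
    [1, 0.02, -0.0255, 0, 0],
    [1, 0.02, -0.0255, 0, 0],
    [1, 0.02, -0.0255, 0, 0],
    [1, 0.02, -0.0255, 0, 0],
    [1, 0.02, -0.0255, 0, 0],
    [1, 0.02, -0.0255, 0, 0],
    [1, 0.02, -0.0255, 0, 0]
  ]
}}

```text
time_s: 32.53
position: [403.8, -124.0, 72.0]
tcp_rot: [[0.322, 0.947, -0.001], [0.947, -0.322, 0.0], [0.0, -0.001, -1.0]]
wrist_force: [0.4, 0.4, -4.8]
gripper_width: 0.178
grasp_force: 60.0
```

Request:
{"method": "jog_arm", "body": {
  "commands": [
    [1, 0.02, -0.0255, 0, 0.05],
    [1, 0, 0, 0, 0.1],
    [1, 0, 0, 0, 0.1],
    [1, 0, 0, 0, 0.1],
    [1, 0, 0, 0, 0.1],
    [1, 0, 0, 0, 0.1],
    [1, 0, 0, 0, 0.1],
    [1, 0, 0, 0, 0.1],
    [1, 0, 0, 0, 0.1],
    [1, 0, 0, 0, 0.1]
  ]
}}

```text
time_s: 33.37
position: [387.0, -98.0, 72.1]
tcp_rot: [[0.959, 0.284, -0.001], [0.284, -0.959, 0.0], [-0.001, -0.001, -1.0]]
wrist_force: [-0.3, -0.2, -5.0]
gripper_width: 0.175
grasp_force: 60.0
```

Request:
{"method": "jog_arm", "body": {
  "commands": [
    [1, 0, 0, 0, 0.1],
    [1, 0, 0, 0, 0.1],
    [1, 0, 0, 0, 0.1],
    [1, 0, 0, 0, 0.1],
    [1, 0, 0, 0, 0.1],
    [1, 0, 0, 0, 0],
    [1, 0, 0, 0, 0]
  ]
}}

```text
time_s: 33.95
position: [387.1, -98.0, 72.2]
tcp_rot: [[0.979, -0.203, -0.001], [-0.203, -0.979, 0.001], [-0.001, -0.0, -1.0]]
wrist_force: [-0.1, 0.5, -4.9]
gripper_width: 0.177
grasp_force: 60.0
```

Run:
```python
from fit import *
import st
s=observe(); print(np.round(s["tcp_rot"],3).tolist(),np.round(s["joint_pos"],2),s["torque"])
c=camera("wrist"); save(c,"w17.png")
for n,p0,z in (("mallet",(st.p[0]-68,st.p[1]+14,-.207),st.p[2]+17),("wedge",(472.6,60.3,-.207),18)):
    r=fit(c,n,p0,z)
    if r: d=r[0][:2]-[497.4,122.7]; print(n,r,d@st.a,d@st.b)
```

```text
t 33.95 tcp [387.1 -98.   72.2] vise xy [ -62.6 -238.7] F vise [-0.2  0.5 -4.9] w 0.177 gf 60.0
[[0.979, -0.203, -0.001], [-0.203, -0.979, 0.001], [-0.001, -0.0, -1.0]] [-0.53  0.11  2.03  0.    1.    1.25] [0.12564583 0.14057435 0.0215824 ]
mallet (array([ 3.18916424e+02, -8.56322374e+01, -1.98181804e-01]), np.float64(0.8659999725074573)) -131.8517527581542 -240.55230244716762
wedge (array([ 4.81438359e+02,  9.81005083e+01, -1.86005499e-01]), np.float64(0.8699471923119618)) -10.564866669553322 -27.353179869489953
```

Request:
{"method": "jog_arm", "body": {
  "commands": [
    [1, 0, 0, 0.02, 0],
    [1, 0, 0, 0.025, 0],
    [1, 0, 0, 0.02, 0],
    [1, 0, 0, 0.012, 0],
    [1, 0, 0, 0.006, 0],
    [1, 0, 0, 0, 0],
    [1, 0, 0, 0, 0]
  ]
}}

```text
time_s: 34.68
position: [387.7, -98.4, -10.3]
tcp_rot: [[0.979, -0.205, 0.0], [-0.205, -0.979, 0.0], [0.0, -0.0, -1.0]]
wrist_force: [0.8, -0.6, -5.2]
gripper_width: 0.177
grasp_force: 60.0
```

```bash
python3 st.py
```

```text
t 34.68 tcp [387.7 -98.4 -10.3] vise xy [ -61.9 -238.9] F vise [ 0.9 -0.4 -5.2] w 0.177 gf 60.0
```

Request:
{"method": "jog_arm", "body": {
  "commands": [
    [1, 0, -0.006, 0, 0],
    [1, 0, -0.008, 0, 0],
    [1, 0, -0.008, 0, 0],
    [1, 0, -0.006, 0, 0],
    [1, 0, -0.005, 0, 0],
    [1, 0, -0.005, 0, 0],
    [1, 0, -0.004, 0, 0],
    [1, 0, -0.004, 0, 0],
    [1, 0, 0, 0, 0]
  ]
}}

```text
time_s: 35.43
position: [397.0, -52.6, -10.5]
tcp_rot: [[0.979, -0.205, 0.0], [-0.205, -0.979, 0.0], [0.0, -0.0, -1.0]]
wrist_force: [-0.1, -0.1, -5.8]
gripper_width: 0.172
grasp_force: 60.0
```

```bash
python3 st.py
```

```text
t 35.43 tcp [397.  -52.6 -10.5] vise xy [ -62.2 -192.2] F vise [-0.1 -0.1 -5.8] w 0.172 gf 60.0
```

Near snug and no load yet. Continue in small pushes.

Request:
{"method": "jog_arm", "body": {
  "commands": [
    [1, 0, -0.003, 0, 0],
    [1, 0, -0.003, 0, 0],
    [1, 0, 0, 0, 0]
  ]
}}

```text
time_s: 35.68
position: [398.3, -47.5, -10.5]
tcp_rot: [[0.979, -0.206, 0.0], [-0.206, -0.979, -0.0], [0.0, 0.0, -1.0]]
wrist_force: [-0.8, -2.4, -6.3]
gripper_width: 0.168
grasp_force: 60.0
```

Request:
{"method": "jog_arm", "body": {
  "commands": [
    [1, 0, -0.003, 0, 0],
    [1, 0, -0.002, 0, 0],
    [1, 0, 0, 0, 0]
  ]
}}

```text
time_s: 35.93
position: [399.3, -43.0, -10.5]
tcp_rot: [[0.979, -0.206, 0.0], [-0.206, -0.979, -0.001], [0.0, 0.001, -1.0]]
wrist_force: [-0.4, -5.2, -5.6]
gripper_width: 0.176
grasp_force: 60.1
```

```bash
python3 st.py
```

```text
t 35.93 tcp [399.3 -43.  -10.5] vise xy [ -61.9 -182.3] F vise [ 0.7 -5.2 -5.6] w 0.176 gf 60.1
```

Request:
{"method": "jog_arm", "body": {
  "commands": [
    [1, 0, -0.003, 0, 0],
    [1, 0, -0.003, 0, 0],
    [1, 0, 0, 0, 0]
  ]
}}

```text
time_s: 36.18
position: [400.7, -37.6, -10.4]
tcp_rot: [[0.979, -0.206, 0.0], [-0.206, -0.979, -0.002], [0.001, 0.002, -1.0]]
wrist_force: [-1.7, -7.9, -5.3]
gripper_width: 0.174
grasp_force: 60.2
```

```bash
python3 st.py
```

```text
t 36.18 tcp [400.7 -37.6 -10.4] vise xy [ -61.7 -176.8] F vise [-0.  -8.1 -5.3] w 0.174 gf 60.2
```

Request:
{"method": "jog_arm", "body": {
  "commands": [
    [1, 0, 0.01, 0, 0],
    [1, 0, 0.015, 0, 0],
    [1, 0, 0.005, 0, 0],
    [1, 0, 0, 0, 0],
    [1, 0, 0, 0, 0],
    [1, 0, 0, 0, 0]
  ]
}}

```text
time_s: 36.68
position: [394.1, -65.5, -10.6]
tcp_rot: [[0.979, -0.206, -0.0], [-0.206, -0.979, 0.001], [-0.0, -0.0, -1.0]]
wrist_force: [-0.5, 0.6, -5.4]
gripper_width: 0.172
grasp_force: 60.0
```

Run:
```python
from fit import *
import st
s=observe(); print(np.round(s["tcp_rot"],3).tolist())
c=camera("wrist"); save(c,"w18.png")
for n,p0,z in (("mallet",(st.p[0]-68,st.p[1]+14,-.207),st.p[2]+17.6),("rail",(518.2,128.5,-.207),18)):
    r=fit(c,n,p0,z)
    if r: d=r[0][:2]-[497.4,122.7]; print(n,r,d@st.a,d@st.b)
c=camera("scene"); r=fit(c,"wedge",(478,80,-.207),18)
if r: d=r[0][:2]-[497.4,122.7]; print(r,d@st.a,d@st.b)
```

```text
t 36.68 tcp [394.1 -65.5 -10.6] vise xy [ -62.5 -205.4] F vise [-0.6  0.5 -5.4] w 0.172 gf 60.0
[[0.979, -0.206, -0.0], [-0.206, -0.979, 0.001], [-0.0, -0.0, -1.0]]
mallet (array([ 3.26499296e+02, -4.99290117e+01, -2.06703391e-01]), np.float64(0.8565936042202554)) -131.76816742769626 -204.05484557929663
```

Request:
{"method": "jog_arm", "body": {
  "commands": [
    [1, 0, -0.008, 0, 0],
    [1, 0, -0.01, 0, 0],
    [1, 0, -0.006, 0, 0],
    [1, 0, -0.004, 0, 0],
    [1, 0, -0.004, 0, 0],
    [1, 0, -0.003, 0, 0],
    [1, 0, 0, 0, 0]
  ]
}}

```text
time_s: 37.52
position: [400.8, -32.6, -10.5]
tcp_rot: [[0.979, -0.204, -0.001], [-0.204, -0.979, -0.002], [-0.001, 0.003, -1.0]]
wrist_force: [-4.3, -9.4, -3.3]
gripper_width: 0.176
grasp_force: 60.1
```

```bash
python3 st.py
```

```text
t 37.52 tcp [400.8 -32.6 -10.5] vise xy [ -62.6 -171.8] F vise [ -2.3 -10.1  -3.3] w 0.176 gf 60.1
```

Request:
{"method": "jog_arm", "body": {
  "commands": [
    [1, 0, -0.003, 0, 0],
    [1, 0, -0.003, 0, 0],
    [1, 0, 0, 0, 0]
  ]
}}

```text
time_s: 37.77
position: [401.9, -27.5, -10.5]
tcp_rot: [[0.979, -0.205, -0.002], [-0.205, -0.979, -0.003], [-0.001, 0.003, -1.0]]
wrist_force: [-5.2, -12.4, -4.6]
gripper_width: 0.173
grasp_force: 60.3
```

```bash
python3 st.py
```

```text
t 37.77 tcp [401.9 -27.5 -10.5] vise xy [ -62.6 -166.6] F vise [ -2.6 -13.2  -4.6] w 0.173 gf 60.3
```

Request:
{"method": "jog_arm", "body": {
  "commands": [
    [1, 0, 0.01, 0, 0],
    [1, 0, 0.015, 0, 0],
    [1, 0, 0.015, 0, 0],
    [1, 0, 0.01, 0, 0],
    [1, 0, 0, 0, 0],
    [1, 0, 0, 0, 0]
  ]
}}

```text
time_s: 38.27
position: [392.4, -74.8, -10.5]
tcp_rot: [[0.978, -0.207, 0.0], [-0.207, -0.978, 0.0], [0.0, -0.0, -1.0]]
wrist_force: [-0.8, -0.5, -6.1]
gripper_width: 0.175
grasp_force: 60.0
```

Run:
```python
from fit import *
import st
c=camera("scene"); save(c,"s19.png")
for n,p0,z in (("rail",(518.2,128.5,-.207),18),("wedge",(480,96,-.207),18)):
    ms=masks_of(n,c); print(n,[(m["confidence"],np.round(m["box"])) for m in ms[:3]])
    r=fit(c,n,p0,z)
    if r: d=r[0][:2]-[497.4,122.7]; print(n,r,d@st.a,d@st.b)
```

```text
t 38.27 tcp [392.4 -74.8 -10.5] vise xy [ -62.2 -214.9] F vise [-0.7 -0.6 -6.1] w 0.175 gf 60.0
rail [(0.48, array([232., 173., 245., 181.]))]
rail (array([534.46749282, 176.0183416 ,  -0.69759651]), np.float64(0.24581005586592175)) 25.317329275079054 59.794698868591944
wedge [(0.42, array([231., 178., 236., 184.]))]
wedge (array([483.24961419, 139.79930052,  -0.5233616 ]), np.float64(0.16523400191021964)) -17.361473808458346 13.825471201630156
```

Wedge driven about 25 mm past snug (last tap about 13 N) and the mallet is drawn back. Lay the mallet down in the clear area to the right.

Request:
{"method": "jog_arm", "body": {
  "commands": [
    [1, 0, 0.01, -0.02, 0],
    [1, 0.007, 0.018, -0.01, 0],
    [1, 0.01, 0.024, 0, 0],
    [1, 0.01, 0.024, 0, 0],
    [1, 0.01, 0.024, 0, 0],
    [1, 0.01, 0.024, 0, 0],
    [1, 0.01, 0.024, 0, 0],
    [1, 0.006, 0.016, 0, 0],
    [1, 0, 0, 0.015, 0],
    [1, 0, 0, 0.015, 0]
  ]
}}

```text
time_s: 39.35
position: [421.6, -250.1, -10.2]
tcp_rot: [[0.978, -0.207, 0.002], [-0.207, -0.978, -0.002], [0.003, 0.002, -1.0]]
wrist_force: [-0.1, 1.0, -5.5]
gripper_width: 0.176
grasp_force: 60.0
```

Request:
{"method": "jog_arm", "body": {
  "commands": [
    [1, 0, 0, 0, 0],
    [1, 0, 0, 0.003, 0],
    [1, 0, 0, 0.003, 0],
    [1, 0, 0, 0, 0]
  ]
}}

```text
time_s: 39.68
position: [420.6, -248.0, -16.4]
tcp_rot: [[0.979, -0.205, 0.0], [-0.205, -0.979, -0.0], [0.0, 0.0, -1.0]]
wrist_force: [0.4, 0.6, -5.1]
gripper_width: 0.173
grasp_force: 60.0
```

```bash
python3 st.py
```

```text
t 39.68 tcp [ 420.6 -248.   -16.4] vise xy [   1.  -378.5] F vise [ 0.3  0.7 -5.1] w 0.173 gf 60.0
```

Request:
{"method": "jog_arm", "body": {
  "commands": [
    [1, 0, 0, 0.0015, 0],
    [1, 0, 0, 0, 0],
    [1, 0, 0, 0, 0]
  ]
}}

```text
time_s: 39.93
position: [420.8, -248.4, -17.5]
tcp_rot: [[0.979, -0.206, 0.001], [-0.206, -0.979, -0.001], [0.001, 0.001, -1.0]]
wrist_force: [0.1, -0.1, -4.6]
gripper_width: 0.178
grasp_force: 60.0
```

Request:
{"method": "jog_arm", "body": {
  "commands": [
    [-1, 0, 0, 0, 0],
    [-1, 0, 0, 0, 0],
    [-1, 0, 0, 0, 0],
    [-1, 0, 0, 0, 0],
    [-1, 0, 0, 0, 0],
    [-1, 0, 0, 0, 0],
    [-1, 0, 0, -0.02, 0],
    [-1, 0, 0, -0.04, 0],
    [-1, 0, 0, -0.04, 0],
    [-1, 0, 0, -0.04, 0]
  ]
}}

```text
time_s: 40.77
position: [419.7, -247.7, 123.3]
tcp_rot: [[0.979, -0.206, -0.001], [-0.206, -0.979, 0.001], [-0.001, -0.001, -1.0]]
wrist_force: [-0.6, -0.3, -0.9]
gripper_width: 0.84
grasp_force: 0.0
```

Request:
{"method": "jog_arm", "body": {
  "commands": [
    [-1, 0, -0.02, -0.02, 0],
    [-1, 0, -0.03, 0, 0],
    [-1, 0, -0.04, 0, 0],
    [-1, 0, -0.04, 0, 0],
    [-1, 0, -0.04, 0, 0],
    [-1, 0, -0.03, 0, 0],
    [-1, 0, -0.02, 0, 0],
    [-1, 0, 0, 0, 0],
    [-1, 0, 0, 0, 0]
  ]
}}

```text
time_s: 41.52
position: [465.5, -32.2, 142.0]
tcp_rot: [[0.979, -0.203, -0.0], [-0.203, -0.979, -0.0], [0.0, 0.0, -1.0]]
wrist_force: [0.4, -0.5, -0.5]
gripper_width: 0.999
grasp_force: 0.0
```

Run:
```python
from fit import *
import st
c=camera("wrist"); save(c,"w20.png"); t=camera("top"); sc=camera("scene")
for nm,cc in (("wrist",c),("top",t),("scene",sc)):
  for n,p0,z in (("rail",(518.2,128.5,-.207),18),("wedge",(481,99,-.207),18),("mallet",(352,-234,-.207),0)):
    r=fit(cc,n,p0,z)
    if r: d=r[0][:2]-[497.4,122.7]; print(nm,n,np.round(r[0],3),round(r[1],3),"vise",np.round([d@st.a,d@st.b],1))
```

```text
t 41.52 tcp [465.5 -32.2 142. ] vise xy [   0.6 -158.1] F vise [ 0.5 -0.4 -0.5] w 0.999 gf 0.0
wrist rail [ 5.20186e+02  1.28731e+02 -2.09000e-01] 0.968 vise [21.1 10.6]
wrist wedge [ 4.83217e+02  1.00804e+02 -1.92000e-01] 0.797 vise [ -9.4 -24.3]
wrist mallet [ 3.52944e+02 -2.37522e+02 -1.95000e-01] 0.668 vise [ -67.3 -382.2]
top rail [ 5.22795e+02  1.30977e+02 -2.13000e-01] 0.941 vise [23.2 13.3]
top wedge [ 4.87273e+02  1.06564e+02 -2.07000e-01] 0.549 vise [ -6.6 -17.9]
top mallet [ 3.54787e+02 -2.33994e+02 -1.99000e-01] 0.874 vise [ -66.3 -378.4]
scene rail [ 5.27681e+02  1.33687e+02 -2.52000e-01] 0.697 vise [27.4 17. ]
scene wedge [ 4.86118e+02  1.05307e+02 -2.16000e-01] 0.769 vise [ -7.5 -19.3]
scene mallet [ 3.56047e+02 -2.31994e+02 -1.88000e-01] 0.777 vise [ -65.4 -376.2]
```

```bash
python3 -c "
from cell import *
print(job_done())"
```

```text
the job is handed in; nothing more can be done
None
```

The job is handed in at about 41.5 s of the 72 s (the verdict was not shown): the rail is seated, the wedge was driven about 25 mm past snug in two separate taps (liner squeezed about 2–2.5 mm by estimate), and the mallet is laid on the bench clear of the vise. I saw no contact with the other things, but did not re-measure them at the end.

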